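# Lap the shingles in the laying tray and lock the keeper beam

### The job

Get the shingles ready to be carried to the roof: turn the tray's arrest catch away and swing the keeper beam fully open, then lay every loose wooden shingle in the tray as one straight lapped run down the middle, lengthwise, starting with the first one's end up on the starter strip and each next one resting on the one before with about a third of its length overlapping. Then swing the beam back down and turn the catch fully back over its end. Leave the thick pine offcut, the red box and the butt hinge where they are.

Things in the scene. Friction and masses are not known exactly. Their poses are not given: they have to be found in the camera images.
- tray: Plywood laying tray fixed to the worktop, long side left-right. Origin under the middle of its floor, at worktop level; x to its far side, y to its left end. Flat floor, its top at z = 10 mm, open along both long sides (x from -71 to 115 mm), y from -158 to 158 mm between end cleats that stand 12 mm above it. Hinge cheeks 66 mm high at x = 95 mm, both ends. Wood block 56 mm high under the catch.
- strip (a point): Top of the fixed wooden starter strip at the tray's right (-y) end: middle of its left edge, at tray x = 0, y = -131, z = 18 mm. The strip lies across the floor, 8 mm thick and 27 mm along y (y from -158 to -131 mm). The run of shingles starts with one end of the first on this strip and goes on toward the tray's left end (+y) along x = 0.
- lean (a point): Point on the tray's middle line, 12 mm above its origin. Its z axis is the normal of a properly lapped shingle: 0.155 rad from the tray's z toward its +y (the right, -y, end is raised on what lies beneath, the left end is on the floor).
- shingle_1: Wooden shingle, a flat slab 50 mm (own x) by 80 mm (own y) by 8 mm thick, 30 g; all are alike and either face may be up. Origin at the centre of its underside (as it lies at the start). It starts flat on the worktop; it may be absent.
- shingle_2: Wooden shingle, a flat slab 50 mm (own x) by 80 mm (own y) by 8 mm thick, 30 g; all are alike and either face may be up. Origin at the centre of its underside (as it lies at the start). It starts flat on the worktop; it may be absent.
- shingle_3: Wooden shingle, a flat slab 50 mm (own x) by 80 mm (own y) by 8 mm thick, 30 g; all are alike and either face may be up. Origin at the centre of its underside (as it lies at the start). It starts flat on the worktop; it may be absent.
- shingle_4: Wooden shingle, a flat slab 50 mm (own x) by 80 mm (own y) by 8 mm thick, 30 g; all are alike and either face may be up. Origin at the centre of its underside (as it lies at the start). It starts flat on the worktop; it may be absent.
- shingle_5: Wooden shingle, a flat slab 50 mm (own x) by 80 mm (own y) by 8 mm thick, 30 g; all are alike and either face may be up. Origin at the centre of its underside (as it lies at the start). It starts flat on the worktop; it may be absent.
- keeper (a joint): Hinge of the keeper beam, rad: 0 = down across the tray, 2.1 = fully open, leaning back past upright on its stop. Almost no friction: below about 1.55 its weight lets it fall shut, beyond that it falls open and stays. It cannot rise while the catch is over its end.
- keeper_hinge (a point): Middle of the keeper's hinge line, which runs along the tray's y at tray x = 95 mm, z = 54 mm.
- keeper_mid (a point): Middle of the keeper beam, on the axis of its smooth round aluminium bar, 14 mm in diameter, 378 mm long along the tray's y, with an arm to the hinge 175 mm either side of here. It circles the hinge line at 115 mm: down, it is at tray x = -20, z = 54 mm; opening, it rises and goes to the far side. 0.22 kg. Down, it clears a well laid run by 10 mm or more.
- catch (a joint): Hinge of the arrest catch, a flat steel turn button at the tray's left end, rad: 0 = pointing along the tray's +x, over the beam's end (arrested); 1.6 = pointing along the tray's +y (released). Vertical axis at tray x = -50, y = 188 mm; grows counter-clockwise from above. Stays where left; about 1 N at the knob turns it.
- catch_knob (a point): Grip point on the catch's upright round black knob, 14 mm in diameter, 30 mm tall, 55 mm from the catch's axis; it lies 88 mm above the worktop, 13 mm below the knob's top and 17 mm above the flat of the catch.
- offcut: Pine offcut, 66 x 150 x 22 mm (thicker and bigger than a shingle), lying on the worktop; bystander. Origin at the centre of its underside.
- red_case: Flat red box, 51 x 120 x 27 mm, lying on the worktop; bystander. Origin at the centre of its underside.
- hinge_leaf: Metal butt hinge, 40 x 70 x 9 mm, lying on the worktop; bystander. Origin at the centre of its underside.

How it is judged:
On the way, in this order (a step that is already met when the one before it is completed fails the run):
1. the catch is turned away from the beam (over 1.2 rad) (value of joint catch above 1.2 rad), for 0.2 s.
2. the keeper beam is swung open (over 1.7 rad) (value of joint keeper above 1.7 rad), for 0.2 s.
3. all shingles present lie lapped in the tray (x of shingle_1 in the frame of tray between -0.013 and 0.013 m and angle between the x axis of each of shingle_1, shingle_2, shingle_3, shingle_4, shingle_5 and the x axis of tray, either way round below 0.15 rad and angle between the z axis of each of shingle_1, shingle_2, shingle_3, shingle_4, shingle_5 and the z axis of lean, either way round below 0.09 rad and z of each of shingle_1, shingle_2, shingle_3, shingle_4, shingle_5 in the frame of tray below 0.04 m and (y of shingle_1 in the frame of tray below -0.1 m or horizontal distance between shingle_1 and shingle_2 below 0.066 m or horizontal distance between shingle_1 and shingle_3 below 0.066 m or horizontal distance between shingle_1 and shingle_4 below 0.066 m or horizontal distance between shingle_1 and shingle_5 below 0.066 m) and x of shingle_2 in the frame of tray between -0.013 and 0.013 m and (y of shingle_2 in the frame of tray below -0.1 m or horizontal distance between shingle_2 and shingle_1 below 0.066 m or horizontal distance between shingle_2 and shingle_3 below 0.066 m or horizontal distance between shingle_2 and shingle_4 below 0.066 m or horizontal distance between shingle_2 and shingle_5 below 0.066 m) and x of shingle_3 in the frame of tray between -0.013 and 0.013 m and (y of shingle_3 in the frame of tray below -0.1 m or horizontal distance between shingle_3 and shingle_1 below 0.066 m or horizontal distance between shingle_3 and shingle_2 below 0.066 m or horizontal distance between shingle_3 and shingle_4 below 0.066 m or horizontal distance between shingle_3 and shingle_5 below 0.066 m) and x of shingle_4 in the frame of tray between -0.013 and 0.013 m and (y of shingle_4 in the frame of tray below -0.1 m or horizontal distance between shingle_4 and shingle_1 below 0.066 m or horizontal distance between shingle_4 and shingle_2 below 0.066 m or horizontal distance between shingle_4 and shingle_3 below 0.066 m or horizontal distance between shingle_4 and shingle_5 below 0.066 m) and x of shingle_5 in the frame of tray between -0.013 and 0.013 m and (y of shingle_5 in the frame of tray below -0.1 m or horizontal distance between shingle_5 and shingle_1 below 0.066 m or horizontal distance between shingle_5 and shingle_2 below 0.066 m or horizontal distance between shingle_5 and shingle_3 below 0.066 m or horizontal distance between shingle_5 and shingle_4 below 0.066 m) and horizontal distance between each of shingle_2, shingle_3, shingle_4, shingle_5 and shingle_1 above 0.04 m and horizontal distance between each of shingle_3, shingle_4, shingle_5 and shingle_2 above 0.04 m and horizontal distance between each of shingle_4, shingle_5 and shingle_3 above 0.04 m and horizontal distance between shingle_5 and shingle_4 above 0.04 m), for 0.4 s.
4. the keeper beam is down again (value of joint keeper below 0.08 rad), for 0.2 s.
5. the catch is turned back over the beam (value of joint catch below 0.2 rad), for 0.2 s.
At the end, for the whole second after the job is handed in: All shingles at rest in the tray within 13 mm of its middle line and 0.15 rad of its length, normals within 0.09 rad of lean's z; the first centred at tray y under -100 mm, centres over 40 mm apart and under 66 mm from a neighbour; keeper under 0.08 rad, catch under 0.2 rad (all of step 3 and value of joint keeper below 0.08 rad and value of joint catch below 0.2 rad and linear speed of each of shingle_1, shingle_2, shingle_3, shingle_4, shingle_5 below 0.02 m/s); the robot touches nothing.
It fails at once if the offcut, the red box or the butt hinge was pushed more than 30 mm (distance of any of offcut, red_case, hinge_leaf from where it was at the start of the episode above 0.03 m).
Of shingle_1, shingle_2, shingle_3, shingle_4, shingle_5 only 4 to 5 are there at a start; the rules pass over those that are not, and their reading is None.
At some moment in a run one of shingle_1, shingle_2, shingle_3, shingle_4, shingle_5 may be knocked a few centimetres aside while the robot is not near it.
Once in a run the grip may slacken for a moment while it holds something.
It also fails if it takes over 210 s, if anything falls off the work surface, if the arm or the gripper's body presses on something with over 40 N, if the wrist force passes 120 N, or if a joint passes its speed limit or range.

### The arm

A 6-joint arm with a two-finger parallel gripper is mounted at the origin on a cart in front of the work surface, level with it; the furniture and walls round the work are solid. World frame = base frame: x ahead of the robot, y to its left, z up, the work surface at z = 0. Lengths are in m, angles in rad, forces in N, time in s.
With the tool pointing down it reaches from about 0.35 to 0.975 m from the base axis. Payload 4.9 kg.
Tool frame: the origin (TCP) lies at the very end of the fingers, on their centre line; the grasp point (between the pads) lies manip.grip_point_offset behind it (manip.grip_point_offset is the distance from the TCP to the grasp point, in m); z points along the fingers, y is the line along which they close (so a half turn about z gives the same grasp; the last joint's range is limited). The gripper opens to 85 mm and grips with 20 to 120 N. Pads are 22 mm wide; open, the fingers measure 114 mm over their backs; the gripper's body (76 mm by 85 mm) begins 54 mm behind the grasp point. The pads swing forward as they close: fully open they stand 13 mm farther back than shut.
Start: joints at [-0.119, 0.053, 1.613, -0, 1.476, -0.119], TCP at [0.625, 0, 0.193] pointing down, gripper open.
Joint ranges: [-3.01, 3.01], [-1.01, 2.22], [0.06, 2.58], [-1.02, 4.17], [0.09, 2.62], [-3.14, 3.14]. Speed limits (rad/s): [2.57, 2.57, 3.14, 3.14, 3.14, 3.14].

### API

Orientations are given as a unit quaternion [w, x, y, z].
In Python, from plant import manip gives the robot as it stands.
- The arm moves only by the shell command python3 -m crank 'ROWS' [OPENING]. ROWS is JSON, a list of rows, each an object of numbers: "x", "y", "z": the shift along the tool's x, y, z in cm; "turn": the turn about the tool's z in rad. In form: [{"x": .., "y": .., "z": .., "turn": ..}, ...]. A call has 1 to 5 rows; each row shifts and turns the commanded pose from where the row before left it, along the tool's axes as they then stand; what a row does not reach is not made up. A row lasts 1/10 s, in which the tool goes at most 50 mm and 8.59 degrees, less where a joint would pass 70% of its speed; a pose out of reach is approached as far as the arm can. A call with a gripper value outside its range is refused whole. OPENING is the opening in per cent of the stroke, from 0 (shut) to 100 (fully open), set as the call begins (- or left out, the last holds). The fingers move at their own pace and stop on an object; the grip force is fixed at half the most. Time passes only in rows, so rows that do not move let the fingers close. It gives the time, the measured TCP pose, the force, the opening and the grip force at its end, in the units of the state.
- manip.state(): the state, without advancing time (a new reading comes with each control period).
- manip.grab_frame(name): name is "scene" or "side" or "wrist"; returns (picture, depth): 384x512x3 uint8, red, green, blue; 384x512 float32, m along the optical axis (not along the pixel's ray), 0 where there is no reading.
- manip.camera_model(name): a dict with "mtx" (3x3 intrinsics, pixels), "world_to_cam" (4x4, takes a point from world to camera coordinates). Camera axes: x right, y down, z forward; pixel columns grow to the right and rows downward; lengths in m; the calibration is good to about 2 mm. A picture is of the moment at which its call begins: read the wrist's pose just before it. camera_model takes no time and is no camera call; for the wrist camera it gives the pose at the moment of the call.
- manip.job_done(): hands the job in; it is judged then, once.
The state is a dict: "time": time; "joint_pos": joint angles; "joint_vel": joint speeds; "joint_efforts": joint torques, N m; "tool_pos": TCP position; "tool_rot": TCP orientation; "contact_force": force on the tool from outside, world axes, zero at the start; "ft_torque": the same for the moment, N m; "gripper_width": opening from 0.0 (shut) to 1.0 (fully open); "grasp_force": force on a finger pad.
Only numpy, scipy, OpenCV 4.12 (cv2) and the standard library are available. Lean on these libraries where they do the work, as an engineer would, in place of code of your own. Each camera call takes 0.05 s, during which the arm holds its last target. There are 200 camera calls.

## Working session

There is one attempt and no reset: what is moved stays moved. The work goes in short steps, Python scripts to look and compute and a shell command to move; the robot and the scene stay as the last step left them, time stands still between calls to the robot, and variables do not carry over. Pictures are saved under pics/ and viewed, at most 14 in all, crops included, and the job is handed in when it is done.

```bash
mkdir -p pics; ls; cat > h.py <<'E'
import numpy as np, cv2
from plant import manip
def shot(n,name=None):
    m=manip.camera_model(n); p,d=manip.grab_frame(n)
    if name: cv2.imwrite('pics/'+name,cv2.cvtColor(p,cv2.COLOR_RGB2BGR))
    return p,d,m
def world(d,m):
    h,w=d.shape; K=np.array(m['mtx']); T=np.linalg.inv(np.array(m['world_to_cam']))
    u,v=np.meshgrid(np.arange(w),np.arange(h))
    c=np.stack([(u-K[0,2])/K[0,0]*d,(v-K[1,2])/K[1,1]*d,d],-1)
    return c@T[:3,:3].T+T[:3,3]
def proj(m,P):
    P=np.atleast_2d(P); T=np.array(m['world_to_cam']); c=P@T[:3,:3].T+T[:3,3]; q=c@np.array(m['mtx']).T
    return q[:,:2]/q[:,2:]
E
python3 - <<'E'
from h import *
for n in ['scene','side']:
    p,d,m=shot(n,n+'0.png'); np.savez('/tmp/%s0.npz'%n,p=p,d=d,K=m['mtx'],T=m['world_to_cam'])
    T=np.linalg.inv(np.array(m['world_to_cam'])); print(n,T.round(2).tolist(),np.array(m['mtx']).round(0).tolist())
print(manip.state(),manip.grip_point_offset)
E
```

```text
pics
scene [[-0.65, -0.61, 0.46, -0.16], [-0.76, 0.53, -0.37, 0.34], [-0.01, -0.59, -0.81, 1.24], [0.0, 0.0, 0.0, 1.0]] [[392.0, 0.0, 261.0], [0.0, 392.0, 191.0], [0.0, 0.0, 1.0]]
side [[0.99, -0.01, 0.1, 0.32], [-0.1, -0.36, 0.93, -1.44], [0.03, -0.93, -0.36, 0.57], [0.0, 0.0, 0.0, 1.0]] [[471.0, 0.0, 259.0], [0.0, 471.0, 198.0], [0.0, 0.0, 1.0]]
{'time': 0.1, 'joint_pos': array([-1.19002206e-01,  5.33266257e-02,  1.61415870e+00,  2.07449884e-05,
        1.47601845e+00, -1.18995665e-01]), 'joint_vel': array([-0.00128865, -0.00104685, -0.00261056, -0.00065678, -0.0009432 ,
        0.00014416]), 'joint_efforts': array([ 6.14647306e-04, -3.94903493e+01, -3.71363103e+01, -4.52310599e-05,
        3.99340541e-03, -4.17574097e-05]), 'tool_pos': array([6.24358240e-01, 8.23829543e-05, 1.91762654e-01]), 'tool_rot': array([-7.57503855e-04,  7.07109472e-01,  7.07103445e-01, -5.82573328e-04]), 'contact_force': array([-0.68375299,  0.05561032, -0.03038859]), 'ft_torque': array([ 0.02771447,  0.00623112, -0.01428551]), 'grasp_force': 0.0, 'gripper_width': 0.9991017217191425} 0.0187
```

View pics/scene0.png

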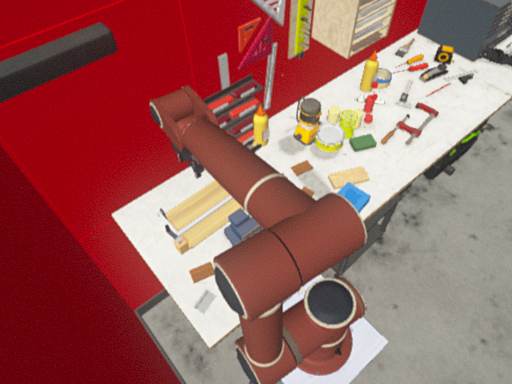

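View pics/side0.png

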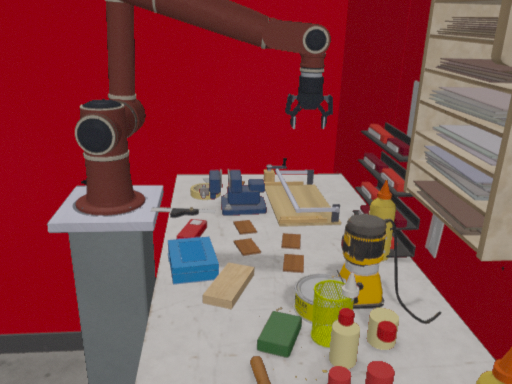

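The side view shows four brown shingles (245,227), (247,246), (291,241), (293,263). The tray with its bar is around (300,200), the pine offcut at (230,285), the red box at (192,229) and a vise at (240,190). The scene view adds a fifth brown slab at (203,271) and the butt hinge at (205,300).

```bash
cat >> h.py <<'E'
def browns(p,d,m,zmax=.05,amin=25):
    hsv=cv2.cvtColor(p,cv2.COLOR_RGB2HSV); W=world(d,m)
    k=((hsv[...,0]>4)&(hsv[...,0]<16)&(hsv[...,1]>110)&(hsv[...,2]>60)&(W[...,2]<zmax)&(W[...,2]>-.02)&(d>0)).astype(np.uint8)
    k=cv2.morphologyEx(k,cv2.MORPH_OPEN,np.ones((2,2)))
    n,l,s,c=cv2.connectedComponentsWithStats(k)
    out=[]
    for i in range(1,n):
        if s[i,4]<amin: continue
        P=W[l==i]; z=np.median(P[:,2]); q=P[abs(P[:,2]-z)<.006]
        r=cv2.minAreaRect((q[:,:2]*1000).astype(np.float32)); (a,b)=r[1]
        ang=r[2] if a>b else r[2]+90   # direction of long side vs world x
        out.append((r[0],z,sorted(r[1]),(ang+90)%180-90))
        print('pix',c[i].round(0),'n',s[i,4],'xy mm',np.round(r[0],0),'z %.1f'%(z*1000),'size',np.round(sorted(r[1])),'long dir deg %.0f'%out[-1][3], 'rgb',np.median(p[l==i],0))
    return out
E
python3 - <<'E'
from h import *
for n in ['scene','side']:
    f=np.load('/tmp/%s0.npz'%n); m={'mtx':f['K'],'world_to_cam':f['T']}; print(n)
    browns(f['p'],f['d'],m)
    W=world(f['d'],m); hsv=cv2.cvtColor(f['p'],cv2.COLOR_RGB2HSV); Z=W[...,2]
    def show(k,t):
        k=cv2.morphologyEx(k.astype(np.uint8),cv2.MORPH_OPEN,np.ones((2,2)))
        nn,l,s,c=cv2.connectedComponentsWithStats(k)
        for i in range(1,nn):
            if s[i,4]>60:
                q=W[l==i]; r=cv2.minAreaRect((q[:,:2]*1000).astype(np.float32)); print(t,c[i].round(),s[i,4],np.round(r[0]),np.round(r[1]),round(r[2]),'z',np.percentile(Z[l==i],[5,50,95]).round(3))
    box=(W[...,0]<1.1)&(W[...,0]>.2)&(abs(W[...,1])<.8)
    show((hsv[...,0]>14)&(hsv[...,0]<26)&(hsv[...,1]>60)&(Z>0.004)&(Z<.035)&box,'pine')
    show((Z>.045)&(Z<.2)&box,'high')
    show((Z>.01)&(Z<.04)&box&((hsv[...,0]<4)|(hsv[...,0]>170))&(hsv[...,1]>150),'red')
E
```

```text
scene
pix [388. 138.] n 53 xy mm [ 389. -820.] z 15.8 size [11. 80.] long dir deg -84 rgb [181. 132.  91.]
pix [303. 168.] n 160 xy mm [ 510. -428.] z 5.9 size [43. 75.] long dir deg 77 rgb [172. 117.  74.]
pix [308. 192.] n 48 xy mm [ 409. -364.] z 5.8 size [18. 42.] long dir deg 2 rgb [168.  111.5  67. ]
pix [203. 273.] n 270 xy mm [400. 144.] z 6.1 size [44. 75.] long dir deg 75 rgb [174.5 120.   78. ]
pine [308. 140.] 78 [ 597. -549.] [60. 33.] 61 z [0.004 0.014 0.034]
pine [260. 144.] 75 [ 721. -383.] [86. 34.] 84 z [-0.001  0.021  0.03 ]
pine [349. 178.] 531 [ 143. -109.] [ 151. 1082.] 26 z [0.005 0.019 0.025]
pine [197. 206.] 1192 [258. 101.] [248. 940.] 75 z [0.004 0.008 0.021]
pine [210. 226.] 957 [257. 197.] [226. 860.] 56 z [0.002 0.008 0.019]
high [269. 103.] 2794 [ 471. -118.] [ 359. 1527.] 41 z [0.046 0.123 0.192]
high [310. 117.] 720 [ 296. -224.] [ 105. 1456.] 43 z [0.043 0.137 0.183]
high [337. 112.] 132 [ 609. -736.] [ 80. 174.] 31 z [-0.003  0.056  0.093]
high [356. 117.] 151 [ 228. -249.] [  60. 1419.] 31 z [-0.     0.07   0.102]
high [115. 202.] 4576 [337. 193.] 
[... 1295 characters left out ...]
794.] [ 5. 18.] 30 z [0.007 0.019 0.033]
high [362. 211.] 19605 [ 576. -485.] [ 631. 1873.] 4 z [0.048 0.114 0.187]
high [298. 189.] 679 [627. 103.] [657. 235.] 88 z [-0.029  0.054  0.068]
high [213. 185.] 417 [ 310. -508.] [1861.   71.] 88 z [0.002 0.083 0.112]
high [244. 187.] 756 [ 376. -509.] [1860.  115.] 83 z [0.042 0.076 0.111]
high [384. 317.] 411 [ 617. -772.] [273.  50.] 62 z [0.047 0.059 0.15 ]
high [343. 332.] 335 [  444. -1054.] [808.  46.] 69 z [0.049 0.073 0.075]
red [273. 160.] 1229 [ 576. -484.] [ 629. 1875.] 3 z [0.007 0.022 0.036]
red [193. 232.] 263 [ 266. -284.] [151.  43.] 70 z [0.008 0.024 0.026]
red [460. 303.] 1273 [ 651. -971.] [1135.  169.] 63 z [0.012 0.025 0.039]
```

```bash
python3 - <<'E'
import cv2
a=cv2.imread('pics/side0.png')[160:300,170:350]; b=cv2.imread('pics/scene0.png')[150:330,140:390]
cv2.imwrite('pics/sidecrop.png',cv2.resize(a,None,fx=4,fy=4,interpolation=2))
cv2.imwrite('pics/scenecrop.png',cv2.resize(b,None,fx=3,fy=3,interpolation=2))
E
```

```text
(no output)
```

View pics/sidecrop.png

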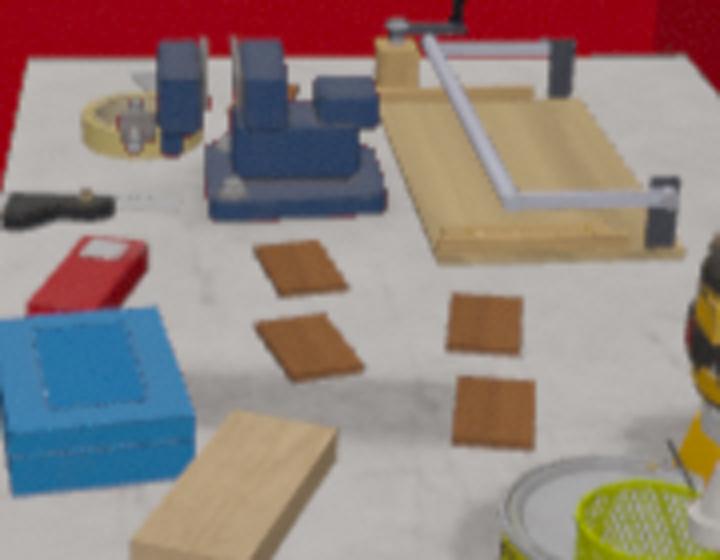

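View pics/scenecrop.png

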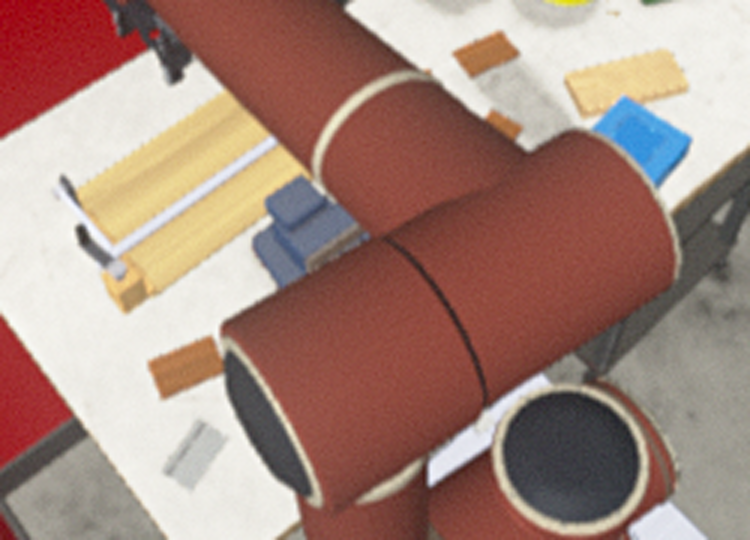

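Side crop: the tray, the keeper bar down, catch and black knob at about (285,162) of the full picture. The four shingles and bystanders are clear, and the vise sits beside the tray's near-left side. The scene crop confirms the fifth shingle and the butt hinge to the left, short of the tray.

```bash
python3 - <<'E'
from h import *
for n in ['side','scene']:
    f=np.load('/tmp/%s0.npz'%n); m={'mtx':f['K'],'world_to_cam':f['T']}
    W=world(f['d'],m); hsv=cv2.cvtColor(f['p'],cv2.COLOR_RGB2HSV); Z=W[...,2]
    box=(W[...,0]<.95)&(W[...,0]>.44)&(W[...,1]>-.25)&(W[...,1]<.5)
    k=box&(hsv[...,0]>12)&(hsv[...,0]<28)&(hsv[...,1]>50)&(Z>.006)&(Z<.014)
    k=cv2.erode(k.astype(np.uint8),np.ones((2,2)))>0
    q=W[k][:,:2]*1000; r=cv2.minAreaRect(q.astype(np.float32)); print(n,'floor',r, np.percentile(q,[2,98],axis=0))
    b=box&(hsv[...,1]<70)&(Z>.050)&(Z<.066)&(hsv[...,2]>90)
    q=W[b]; print('bar n',len(q)); 
    if len(q)>20:
        v=cv2.fitLine((q[:,:2]*1000).astype(np.float32),cv2.DIST_HUBER,0,.01,.01).ravel(); print(v, q[:,1].min(),q[:,1].max())
    b=box&(hsv[...,2]<70)&(Z>.070)&(Z<.115)
    for P,vu in zip(W[b][::6],np.argwhere(b)[::6]): 
        if P[0]<.8: print('dark',vu,P.round(3))
# vise
    b=(hsv[...,0]>100)&(hsv[...,0]<130)&(Z>.01)&(Z<.2)&(W[...,1]>-.25)&(W[...,1]<.4)&(W[...,0]>.2)
    print('vise',np.percentile(W[b],[2,98],axis=0).round(3))
E
```

```text
side floor ((603.4993896484375, -44.85638427734375), (180.41944885253906, 336.2392272949219), 1.8557840585708618) [[ 516.44262736 -208.60613634]
 [ 685.6441333   110.47081552]]
bar n 461
[ 9.6380547e-02 -9.9534458e-01  5.6925903e+02 -2.5050713e+01] -0.22377999881968513 0.1598413455049259
dark [158 284] [0.58  0.153 0.099]
dark [160 283] [0.576 0.146 0.093]
dark [162 283] [0.577 0.15  0.085]
dark [164 283] [0.578 0.155 0.076]
dark [165 285] [0.585 0.151 0.073]
dark [188 358] [ 0.761 -0.144  0.092]
dark [189 358] [ 0.759 -0.151  0.092]
dark [191 360] [ 0.76  -0.167  0.091]
dark [193 362] [ 0.759 -0.189  0.093]
dark [195 362] [ 0.755 -0.204  0.093]
dark [198 364] [ 0.756 -0.219  0.089]
dark [200 366] [ 0.755 -0.241  0.092]
vise [[ 0.319 -0.218  0.013]
 [ 0.681  0.13   0.112]]
scene floor ((595.7744140625, -4.414276123046875), (180.46444702148438, 234.91087341308594), 1.1363203525543213) [[ 506.89839547 -113.81907947]
 [ 681.54617254  110.91895119]]
bar n 342
[1.7780395e-02 9.9984193e-01 5.5643597e+02 1.9930326e+01] -0.10367334308558146 0.16240558083114107
dark [227 167] [0.573 0.155 0.099]
vise [[ 0.38  -0.092  0.014]
 [ 0.654  0.148  0.113]]
```

```bash
python3 -m crank '[{"x":3,"y":-1.5,"z":-3},{"x":3,"y":-1.5,"z":-3},{"x":3,"y":-1.5,"z":-3},{"x":1,"y":0,"z":0},{}]' 50; python3 - <<'E'
from h import *
s=manip.state(); print(s['tool_pos'],s['contact_force'])
p,d,m=shot('wrist','w1.png'); np.savez('/tmp/w1.npz',p=p,d=d,K=m['mtx'],T=m['world_to_cam'])
T=np.linalg.inv(np.array(m['world_to_cam'])); print(T.round(3).tolist())
W=world(d,m); hsv=cv2.cvtColor(p,cv2.COLOR_RGB2HSV); Z=W[...,2]
k=((hsv[...,2]<70)&(Z>.080)&(Z<.11)).astype(np.uint8)
n,l,st,c=cv2.connectedComponentsWithStats(k)
for i in range(1,n):
    if st[i,4]>20: q=W[l==i]; print(c[i].round(),st[i,4],np.median(q,0).round(4),np.ptp(q,axis=0).round(3))
E
```

```text
[6.24358240e-01 8.23829543e-05 1.91762654e-01] [-0.68375299  0.05561032 -0.03038859]
[[1.0, 0.001, -0.001, 0.625], [0.001, -0.961, -0.275, 0.069], [-0.002, 0.275, -0.961, 0.374], [0.0, 0.0, 0.0, 1.0]]
[ 11. 249.] 2145 [ 0.4129 -0.066   0.0932] [0.01  0.096 0.03 ]
[ 95. 239.] 427 [ 0.4847 -0.0577  0.0854] [0.006 0.057 0.01 ]
[469. 316.] 100 [ 0.828  -0.1312  0.0941] [0.017 0.023 0.029]schema error: expected keys x, y, z, turn
```

View pics/w1.png

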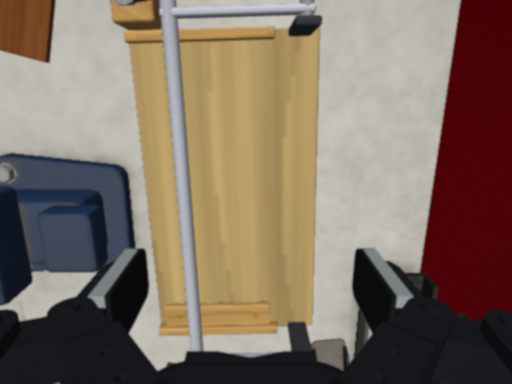

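The move was refused because all four keys are needed. The wrist picture still shows the whole tray: floor from about (140,35) to (310,325), bar along column ~180, starter strip at the bottom (215,312), and the catch block at (135,10).

```bash
python3 -m crank '[{"x":4,"y":-2,"z":-3,"turn":0},{"x":4,"y":-2,"z":-3,"turn":0},{"x":2,"y":-1,"z":-2,"turn":0},{"x":0,"y":0,"z":0,"turn":0},{"x":0,"y":0,"z":0,"turn":0}]' 50; python3 - <<'E'
from h import *
f=np.load('/tmp/w1.npz'); m={'mtx':f['K'],'world_to_cam':f['T']}; W=world(f['d'],m); hsv=cv2.cvtColor(f['p'],cv2.COLOR_RGB2HSV); Z=W[...,2]
k=(hsv[...,0]>12)&(hsv[...,0]<28)&(hsv[...,1]>50)&(Z>.004)&(Z<.030)&(W[...,0]>.46)
v=W[k]; print('z floor',np.median(v[:,2]))
# strip left edge, cleats: profile of z along y near x~.57-.60
for nm,lo,hi in (('.58-.61',.585,.61),):
    s=v[(v[:,0]>lo)&(v[:,0]<hi)]
    for y in np.arange(-.21,.15,.004):
        t=s[abs(s[:,1]-y)<.002]
        if len(t) and (y<-.14 or y>.10): print(round(y,3),(np.median(t[:,2])*1000).round(1),end='; ')
print()
for y0 in (-.13,-.08,-.03,.02,.07,.1):
    t=v[(abs(v[:,1]-y0)<.006)&(v[:,2]<.014)]; print(y0,np.percentile(t[:,0],[.5,99.5]).round(4))
b=(hsv[...,1]<70)&(Z>.056)&(Z<.066)&(W[...,0]>.5)&(W[...,0]<.6)&(W[...,1]<.12)&(W[...,1]>-.18)
print(cv2.fitLine((W[b][:,:2]*1000).astype(np.float32),cv2.DIST_HUBER,0,.01,.01).ravel())
s=manip.state(); print(s['tool_pos'],s['contact_force'])
p,d,m=shot('wrist','w2.png'); np.savez('/tmp/w2.npz',p=p,d=d,K=m['mtx'],T=m['world_to_cam'])
W=world(d,m); hsv=cv2.cvtColor(p,cv2.COLOR_RGB2HSV); Z=W[...,2]
k=((hsv[...,2]<70)&(Z>.076)&(Z<.11)).astype(np.uint8)
n,l,st,c=cv2.connectedComponentsWithStats(k)
for i in range(1,n):
    if st[i,4]>20: q=W[l==i]; print(c[i].round(),st[i,4],np.median(q,0).round(4),np.ptp(q,axis=0).round(3))
browns(p,d,m)
E
```

```text
time: 0.65
tool_pos: [0.5779, 0.0943, 0.2685]
tool_rot: [0.0, 0.707, 0.707, 0.0]
contact_force: [-0.7, -0.4, -0.2]
gripper_width: 0.501
grasp_force: 0.0
z floor 0.01088946666007301
-0.21 21.4; -0.206 22.5; -0.202 22.7; -0.198 19.8; -0.194 18.7; -0.19 18.8; -0.186 18.8; -0.182 18.6; -0.178 18.8; -0.174 18.4; -0.17 12.5; -0.166 10.7; -0.162 10.6; -0.158 10.7; -0.154 10.7; -0.15 10.7; -0.146 10.7; -0.142 10.8; 0.102 11.0; 0.106 10.8; 0.11 10.9; 0.114 11.0; 0.118 20.1; 0.122 22.8; 0.126 22.7; 
-0.13 [0.5141 0.6974]
-0.08 [0.5124 0.6961]
-0.03 [0.5115 0.6945]
0.02 [0.5098 0.6929]
0.07 [0.5086 0.6911]
0.1 [0.5076 0.6904]
[ 2.7920388e-02 -9.9961013e-01  5.6131244e+02 -1.0898250e+01]
[0.57787347 0.09431461 0.26851809] [-0.65194088 -0.38033393 -0.15655827]
[252. 103.] 135 [0.5798 0.1539 0.1023] [0.011 0.012 0.028]
[ 50. 274.] 945 [ 0.3529 -0.0351  0.0954] [0.036 0.073 0.034]
[106. 271.] 591 [ 0.413  -0.0321  0.0919] [0.007 0.066 0.034]
[ 69. 262.] 67 [ 0.3773 -0.0145  0.1058] [0.007 0.018 0.02 ]
[ 70. 286.] 37 [ 0.3773 -0.043   0.1084] [0.002 0.025 0.004]
[432. 357.] 176 [ 0.8043 -0.1503  0.0939] [0.026 0.035 0.004]
[390. 380.] 60 [ 0.7556 -0.1874  0.0936] [0.01  0.014 0.006]
pix [114. 109.] n 2512 xy mm [409. 143.] z 8.8 size [48. 78.] long dir deg 76 rgb [128.  77.  40.]
```

View pics/w2.png

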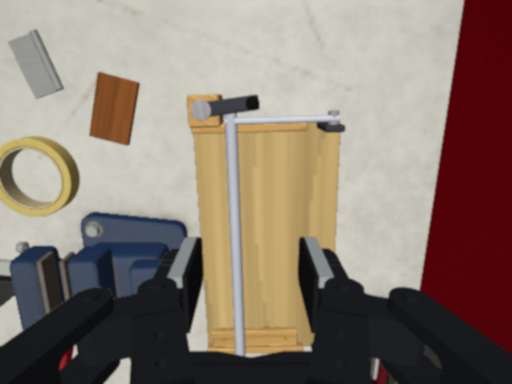

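The wrist view shows the catch with its knob at (252,103), the left shingle at (114,109), and the butt hinge at (37,63). Tray origin ≈ (0.581,-0.041), yaw 0.028, and the knob measured at (0.580,0.15) agrees with the predicted (0.581,0.147).

```bash
python3 -m crank '[{"x":2.7,"y":0.15,"z":4,"turn":0},{"x":2.7,"y":0.15,"z":4,"turn":0},{"x":0,"y":0,"z":4,"turn":0},{"x":0,"y":0,"z":4,"turn":0},{"x":0,"y":0,"z":3.1,"turn":0}]' 40;  python3 -m crank '[{"x":0,"y":0,"z":0,"turn":0},{"x":0,"y":0,"z":0,"turn":0}]'; python3 -m crank '[{"x":0,"y":0,"z":0,"turn":0},{"x":0,"y":0,"z":0,"turn":0},{"x":0,"y":0,"z":0,"turn":0},{"x":0,"y":0,"z":0,"turn":0}]' 0
```

```text
time: 1.2
tool_pos: [0.5784, 0.1469, 0.0721]
tool_rot: [-0.002, 0.708, 0.707, -0.003]
contact_force: [-0.2, 0.7, -0.3]
gripper_width: 0.399
grasp_force: 0.0
time: 1.4
tool_pos: [0.5801, 0.1473, 0.0762]
tool_rot: [-0.001, 0.708, 0.707, -0.001]
contact_force: [0.5, 0.9, 0.0]
gripper_width: 0.396
grasp_force: 0.0
time: 1.8
tool_pos: [0.5816, 0.1484, 0.0789]
tool_rot: [0.001, 0.707, 0.707, 0.001]
contact_force: [0.2, 0.5, -0.2]
gripper_width: -0.003
grasp_force: 0.0
```

```bash
python3 - <<'E'
from h import *
s=manip.state(); print(s['tool_pos'],s['gripper_width'])
p,d,m=shot('wrist','w3.png'); W=world(d,m);np.savez('/tmp/w3.npz',p=p,d=d,K=m['mtx'],T=m['world_to_cam'])
p2,d2,m2=shot('side'); a=cv2.resize(p2[130:210,240:340],None,fx=4,fy=4)
o=np.zeros((384,512+400,3),np.uint8);o[:,:512]=p;o[:320,512:]=a
cv2.imwrite('pics/w3.png',cv2.resize(o[...,::-1],(798,336)))
E
```

```text
[0.58161995 0.14836131 0.07893976] -0.0028907243488403805
```

View pics/w3.png

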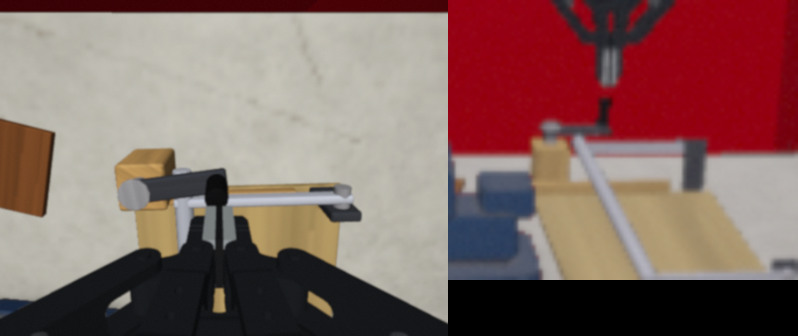

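```bash
python3 - <<'E'
from h import *
s=manip.state(); print(s)
for f in ['w2','w3']:
    f=np.load('/tmp/%s.npz'%f); T=np.linalg.inv(f['T']); print(T.round(3)); 
m={'mtx':f['K'],'world_to_cam':f['T']}; W=world(f['d'],m)
for u,v in [(248,210),(248,235),(235,245),(263,245),(150,218),(250,260),(205,205)]: print(u,v,f['p'][v,u],W[v,u].round(3),f['d'][v,u])
E
```

```text
{'time': 1.9, 'joint_pos': array([1.25950299e-01, 8.92668331e-02, 1.77233471e+00, 8.16207748e-06,
       1.27902667e+00, 1.25843475e-01]), 'joint_vel': array([-0.00037897,  0.00546927,  0.00563352,  0.00125787, -0.0024282 ,
        0.00040574]), 'joint_efforts': array([-3.10548919e-02, -3.85588682e+01, -3.46360695e+01, -1.37931234e-03,
       -6.00482163e-03, -1.14418442e-04]), 'tool_pos': array([0.58113665, 0.1483788 , 0.0782477 ]), 'tool_rot': array([2.92377758e-04, 7.07069758e-01, 7.07143638e-01, 3.83492601e-04]), 'contact_force': array([ 0.36747647, -0.5935034 , -0.05080739]), 'ft_torque': array([-0.0010935 ,  0.02487531,  0.01338607]), 'grasp_force': 0.0, 'gripper_width': 0.0014118053458459926}
[[ 1.     0.001  0.001  0.578]
 [ 0.001 -0.961 -0.276  0.164]
 [ 0.001  0.276 -0.961  0.45 ]
 [ 0.     0.     0.     1.   ]]
[[ 1.    -0.     0.002  0.581]
 [ 0.001 -0.961 -0.275  0.217]
 [ 0.002  0.275 -0.961  0.261]
 [ 0.     0.     0.     1.   ]]
248 210 [11 12 13] [0.581 0.16  0.094] 0.17638002
248 235 [19 19 20] [0.581 0.15  0.103] 0.17048827
235 245 [125 127 123] [0.575 0.159 0.133] 0.13935685
263 245 [121 126 127] [0.587 0.158 0.131] 0.14056751
150 218 [152 151 153] [0.525 0.149 0.075] 0.1973127
250 260 [19 19 20] [0.581 0.159 0.146] 0.12688209
205 205 [56 56 61] [0.556 0.156 0.072] 0.19802426
```

```bash
python3 - <<'E'
from h import *
m=manip.camera_model('side')
print('init tip z .192,.205,.24',proj(m,[[.625,0,.192],[.625,0,.205],[.625,0,.24]]).round(1).tolist())
print('now .078 .1 .118 .13',proj(m,[[.581,.148,z] for z in(.078,.1,.118,.13)]).round(1).tolist())
f=np.load('/tmp/side0.npz'); mm={'mtx':f['K'],'world_to_cam':f['T']}; W=world(f['d'],mm); hsv=cv2.cvtColor(f['p'],cv2.COLOR_RGB2HSV)
k=(abs(W[...,1])<.06)&(abs(W[...,0]-.625)<.08)&(W[...,2]>.15); i=np.argsort(W[k][:,2])[:8]; print(W[k][i].round(3).tolist(),np.argwhere(k)[i].tolist())
p,d,m=shot('side'); W=world(d,m); k=(abs(W[...,1]-.148)<.05)&(abs(W[...,0]-.581)<.04)&(W[...,2]>.07)&(W[...,2]<.2)
for z in np.arange(.07,.2,.008):
    t=k&(abs(W[...,2]-z)<.004); print(z.round(3),t.sum(),W[t].mean(0).round(3)[:2] if t.any() else '', np.argwhere(t).mean(0).round(0) if t.any() else '')
E
```

```text
init tip z .192,.205,.24 [[306.4, 143.4], [306.7, 139.5], [307.4, 128.6]]
now .078 .1 .118 .13 [[284.2, 164.0], [284.5, 158.0], [284.7, 153.1], [284.9, 149.8]]
[[0.668, -0.0, 0.242], [0.581, -0.008, 0.244], [0.673, -0.007, 0.244], [0.67, -0.007, 0.244], [0.577, -0.012, 0.244], [0.575, -0.003, 0.246], [0.668, -0.002, 0.246], [0.577, -0.01, 0.247]] [[128, 321], [128, 294], [128, 323], [128, 322], [128, 293], [127, 292], [127, 321], [127, 293]]
0.07 7 [0.562 0.147] [166. 279.]
0.078 9 [0.58  0.151] [164. 284.]
0.086 6 [0.581 0.15 ] [161. 284.]
0.094 8 [0.581 0.149] [160. 284.]
0.102 4 [0.582 0.151] [158. 284.]
0.11 0  
0.118 8 [0.581 0.141] [154. 285.]
0.126 15 [0.581 0.14 ] [152. 285.]
0.134 17 [0.582 0.138] [150. 286.]
0.142 21 [0.582 0.14 ] [147. 286.]
0.15 19 [0.581 0.141] [145. 286.]
0.158 25 [0.582 0.139] [142. 286.]
0.166 44 [0.583 0.138] [140. 286.]
0.174 44 [0.584 0.141] [138. 287.]
0.182 42 [0.582 0.139] [136. 286.]
0.19 28 [0.584 0.136] [134. 287.]
0.198 29 [0.579 0.134] [132. 286.]
```

The fingertips appear about 37 mm short of the reported TCP in both cameras: shut, they are at z 0.116 with the TCP at 0.078. The fingers also closed on nothing above the knob. From here on I add 37 mm.

```bash
python3 -m crank '[{"x":0,"y":0,"z":0,"turn":0},{"x":0,"y":0,"z":0,"turn":0},{"x":0,"y":0,"z":0,"turn":0},{"x":0,"y":0,"z":1.5,"turn":0},{"x":0,"y":0,"z":2,"turn":0}]' 40;  python3 -m crank '[{"x":0,"y":0,"z":0,"turn":0},{"x":0,"y":0,"z":0,"turn":0}]'; python3 -m crank '[{"x":0,"y":0,"z":0,"turn":0},{"x":0,"y":0,"z":0,"turn":0},{"x":0,"y":0,"z":0,"turn":0},{"x":0,"y":0,"z":0,"turn":0}]' 0
```

```text
time: 2.45
tool_pos: [0.5818, 0.1484, 0.0428]
tool_rot: [0.001, 0.707, 0.707, 0.001]
contact_force: [-0.0, 0.2, -0.5]
gripper_width: 0.4
grasp_force: 0.0
time: 2.65
tool_pos: [0.58, 0.1482, 0.0414]
tool_rot: [-0.001, 0.707, 0.707, -0.001]
contact_force: [0.8, -0.3, -0.3]
gripper_width: 0.405
grasp_force: 0.0
time: 3.05
tool_pos: [0.5801, 0.1482, 0.0435]
tool_rot: [-0.001, 0.707, 0.707, -0.001]
contact_force: [-4.4, -0.5, 2.9]
gripper_width: 0.138
grasp_force: 58.5
```

```bash
R='{"x":0.77,"y":-0.05,"z":0,"turn":-0.14}'; python3 -m crank '[{"x":0.77,"y":-0.05,"z":0,"turn":-0.14},{"x":0.77,"y":-0.05,"z":0,"turn":-0.14},{"x":0.77,"y":-0.05,"z":0,"turn":-0.14}]'; python3 -m crank '[{"x":0.77,"y":-0.05,"z":0,"turn":-0.14},{"x":0.77,"y":-0.05,"z":0,"turn":-0.14},{"x":0.77,"y":-0.05,"z":0,"turn":-0.14},{"x":0.77,"y":-0.05,"z":0,"turn":-0.14}]'; python3 -m crank '[{"x":0.77,"y":-0.05,"z":0,"turn":-0.14},{"x":0.77,"y":-0.05,"z":0,"turn":-0.14},{"x":0.77,"y":-0.05,"z":0,"turn":-0.14},{"x":0.77,"y":-0.05,"z":0,"turn":-0.14},{"x":0,"y":0,"z":0,"turn":0}]'
```

```text
time: 3.35
tool_pos: [0.5749, 0.1702, 0.0434]
tool_rot: [-0.001, 0.542, 0.841, -0.002]
contact_force: [-7.6, -4.0, 4.4]
gripper_width: 0.132
grasp_force: 58.7
time: 3.75
tool_pos: [0.5554, 0.1926, 0.0434]
tool_rot: [-0.001, 0.288, 0.958, -0.002]
contact_force: [-6.4, -7.8, 4.5]
gripper_width: 0.137
grasp_force: 58.8
time: 4.25
tool_pos: [0.5284, 0.2015, 0.0436]
tool_rot: [0.001, 0.014, 1.0, -0.002]
contact_force: [1.1, -8.1, -0.3]
gripper_width: 0.135
grasp_force: 58.8
```

```bash
python3 -m crank '[{"x":0,"y":0,"z":0,"turn":0},{"x":0,"y":0,"z":0,"turn":0},{"x":0,"y":0,"z":-3,"turn":0},{"x":0,"y":0,"z":-4,"turn":0},{"x":0,"y":0,"z":-4,"turn":0}]' 40; python3 -m crank '[{"x":0,"y":-4,"z":0,"turn":0.14},{"x":-0.5,"y":-4,"z":0,"turn":0.14},{"x":-1,"y":-4,"z":0,"turn":0.14},{"x":-1.5,"y":-4,"z":0,"turn":0.14},{"x":-2.5,"y":-4,"z":0,"turn":0.14}]';python3 -m crank '[{"x":-2,"y":-1,"z":0,"turn":0.14},{"x":-2,"y":0,"z":0,"turn":0.14},{"x":-2,"y":0,"z":0,"turn":0.14},{"x":0,"y":0,"z":0,"turn":0.14},{"x":0,"y":0,"z":0,"turn":0.14}]';python3 -m crank '[{"x":0,"y":0,"z":0,"turn":0.14},{"x":0,"y":0,"z":0,"turn":0}]'
python3 - <<'E'
from h import *
f=np.load('/tmp/w1.npz'); m={'mtx':f['K'],'world_to_cam':f['T']}; W=world(f['d'],m)
for v in (20,150,280): print(W[v,440:500:10].round(2).tolist())
p,d,m=shot('wrist','w4.png'); W=world(d,m); np.savez('/tmp/w4.npz',p=p,d=d,K=m['mtx'],T=m['world_to_cam'])
hsv=cv2.cvtColor(p,cv2.COLOR_RGB2HSV); Z=W[...,2]
b=(hsv[...,1]<70)&(Z>.055)&(Z<.066)&(W[...,0]>.5)&(W[...,0]<.6)&(W[...,1]<.12)&(W[...,1]>-.18)
print(cv2.fitLine((W[b][:,:2]*1000).astype(np.float32),cv2.DIST_HUBER,0,.01,.01).ravel(),b.sum())
E
```

```text
time: 4.75
tool_pos: [0.5273, 0.204, 0.1537]
tool_rot: [-0.0, 0.015, 1.0, 0.0]
contact_force: [0.7, -1.1, -0.4]
gripper_width: 0.4
grasp_force: 0.0
time: 5.25
tool_pos: [0.5165, -0.0083, 0.1534]
tool_rot: [0.001, 0.359, 0.933, 0.001]
contact_force: [0.2, -0.6, 0.5]
gripper_width: 0.401
grasp_force: 0.0
time: 5.75
tool_pos: [0.5488, -0.0608, 0.1531]
tool_rot: [0.0, 0.658, 0.753, 0.0]
contact_force: [-0.8, -1.1, 0.7]
gripper_width: 0.4
grasp_force: 0.0
time: 5.95
tool_pos: [0.5486, -0.0603, 0.1531]
tool_rot: [0.0, 0.707, 0.707, 0.0]
contact_force: [0.0, 0.6, -0.2]
gripper_width: 0.4
grasp_force: 0.0
[[0.81, 0.14, 0.0], [0.82, 0.14, 0.0], [0.83, 0.14, -0.0], [0.83, 0.14, 0.01], [0.83, 0.13, 0.03], [0.83, 0.13, 0.05]]
[[0.83, 0.01, -0.0], [0.83, 0.01, 0.02], [0.83, 0.02, 0.03], [0.83, 0.02, 0.05], [0.83, 0.02, 0.06], [0.83, 0.02, 0.07]]
[[0.83, -0.13, 0.04], [0.83, -0.12, 0.05], [0.83, -0.11, 0.07], [0.83, -0.1, 0.08], [0.83, -0.09, 0.1], [0.83, -0.09, 0.11]]
[ 2.8062074e-02 -9.9960619e-01  5.6053802e+02 -3.8063004e+01] 5109
```

```bash
python3 -m crank '[{"x":1,"y":1.25,"z":4,"turn":-0.028},{"x":0,"y":0,"z":4,"turn":0},{"x":0,"y":0,"z":4,"turn":0},{"x":0,"y":0,"z":3,"turn":0},{"x":0,"y":0,"z":0,"turn":0}]' 40; python3 -m crank '[{"x":0,"y":0,"z":0,"turn":0},{"x":0,"y":0,"z":0,"turn":0},{"x":0,"y":0,"z":0,"turn":0},{"x":0,"y":0,"z":0,"turn":0}]' 0
```

```text
time: 6.5
tool_pos: [0.5562, -0.0492, -0.0025]
tool_rot: [-0.004, 0.696, 0.718, -0.003]
contact_force: [-0.1, 0.0, 0.1]
gripper_width: 0.401
grasp_force: 0.0
time: 6.9
tool_pos: [0.5611, -0.0506, 0.0044]
tool_rot: [0.0, 0.697, 0.717, 0.0]
contact_force: [-6.3, -0.0, 3.4]
gripper_width: 0.135
grasp_force: 58.8
```

```bash
python3 -m crank '[{"x":0,"y":0.05,"z":-1.15,"turn":0},{"x":0,"y":0.18,"z":-1.13,"turn":0},{"x":0,"y":0.28,"z":-1.12,"turn":0},{"x":0,"y":0.4,"z":-1.08,"turn":0},{"x":0,"y":1.1,"z":-2.01,"turn":0}]'; python3 -m crank '[{"x":0,"y":1.48,"z":-1.76,"turn":0},{"x":0,"y":1.8,"z":-1.43,"turn":0},{"x":0,"y":2.04,"z":-1.04,"turn":0},{"x":0,"y":2.22,"z":-0.61,"turn":0}]';  python3 -m crank '[{"x":0,"y":2.29,"z":-0.17,"turn":0},{"x":0,"y":2.27,"z":0.3,"turn":0},{"x":0,"y":1.11,"z":0.32,"turn":0},{"x":0,"y":0,"z":0,"turn":0},{"x":0,"y":0,"z":0,"turn":0}]'
```

```text
time: 7.4
tool_pos: [0.5765, -0.0501, 0.0663]
tool_rot: [-0.004, 0.697, 0.717, -0.004]
contact_force: [-9.4, -2.4, -2.3]
gripper_width: 0.138
grasp_force: 58.6
time: 7.8
tool_pos: [0.6591, -0.048, 0.1226]
tool_rot: [0.003, 0.697, 0.717, 0.002]
contact_force: [-0.9, -0.8, -0.1]
gripper_width: 0.135
grasp_force: 59.2
time: 8.3
tool_pos: [0.7171, -0.0461, 0.1162]
tool_rot: [0.004, 0.697, 0.717, 0.004]
contact_force: [2.4, 0.1, 5.3]
gripper_width: 0.133
grasp_force: 59.6
```

```bash
python3 -m crank '[{"x":0,"y":0.8,"z":0,"turn":0},{"x":0,"y":0,"z":0,"turn":0},{"x":0,"y":0,"z":-4,"turn":0},{"x":0,"y":0,"z":-4,"turn":0},{"x":0,"y":0,"z":-2,"turn":0}]' 60; python3 -m crank '[{"x":2,"y":-4.5,"z":0,"turn":0},{"x":2,"y":-4.5,"z":0,"turn":0},{"x":2,"y":-4.5,"z":0,"turn":0.14},{"x":2,"y":-4.5,"z":0,"turn":0.13},{"x":2,"y":-4.5,"z":0,"turn":0}]' 90; python3 -m crank '[{"x":1,"y":-4,"z":0,"turn":0},{"x":1,"y":-4,"z":0,"turn":0},{"x":0,"y":0,"z":0,"turn":0},{"x":0,"y":0,"z":0,"turn":0},{"x":0,"y":0,"z":0,"turn":0}]'
cat >> h.py <<'E'
def toolaxis():
    w,x,y,z=manip.state()['tool_rot']; return np.array([1-2*(y*y+z*z),2*(x*y+w*z)])  # tool x in world xy
def plan(x,y,longdeg,tz):
    s=manip.state(); t=s['tool_pos']; a=toolaxis(); yaw=np.arctan2(a[1],a[0])
    tgt=np.radians(longdeg); dy=(tgt-yaw+np.pi/2)%np.pi-np.pi/2
    D=np.array([x,y])-t[:2]; tx=np.array([np.cos(yaw),np.sin(yaw)]); ty=np.array([tx[1],-tx[0]])
    tx2=np.array([np.cos(tgt),np.sin(tgt)])if abs(((tgt-yaw+np.pi)%(2*np.pi))-np.pi)<1.6 else -np.array([np.cos(tgt),np.sin(tgt)]); ty2=np.array([tx2[1],-tx2[0]])
    print('PLAN tcp',t.round(4),'shift x %.2f y %.2f (after turn: x %.2f y %.2f) z %.2f turn %.3f'%(D@tx*100,D@ty*100,D@tx2*100,D@ty2*100,(t[2]-tz)*100,-dy))
O=np.array([.5813,-.041]); YAW=.028
def tray(x,y): return O+np.array([np.cos(YAW)*x-np.sin(YAW)*y,np.sin(YAW)*x+np.cos(YAW)*y])
E
python3 - <<'E'
from h import *
p,d,m=shot('wrist','w5.png')
r=browns(p,d,m)
(x,y),z,_,a=r[0]; plan(x/1000,y/1000,a,-.041)
E
```

```text
time: 8.8
tool_pos: [0.7223, -0.0461, 0.2161]
tool_rot: [0.002, 0.697, 0.717, 0.002]
contact_force: [-0.3, 1.0, -0.1]
gripper_width: 0.598
grasp_force: 0.0
time: 9.3
tool_pos: [0.5008, 0.0657, 0.2111]
tool_rot: [-0.0, 0.788, 0.615, -0.0]
contact_force: [0.3, -0.7, 0.6]
gripper_width: 0.898
grasp_force: 0.0
time: 9.8
tool_pos: [0.4305, 0.1037, 0.2117]
tool_rot: [0.0, 0.787, 0.616, 0.0]
contact_force: [0.3, 0.4, -0.0]
gripper_width: 0.9
grasp_force: 0.0
pix [222. 127.] n 3110 xy mm [408. 142.] z 8.8 size [48. 78.] long dir deg 76 rgb [130.  78.  41.]
PLAN tcp [0.4306 0.1035 0.2116] shift x 3.21 y -3.14 (after turn: x 3.19 y -3.16) z 25.26 turn 0.006
```

```bash
python3 -m crank '[{"x":1.6,"y":-1.55,"z":4,"turn":0},{"x":1.6,"y":-1.55,"z":4,"turn":0},{"x":0,"y":0,"z":4,"turn":0},{"x":0,"y":0,"z":4,"turn":0},{"x":0,"y":0,"z":4,"turn":0}]' 76; python3 -m crank '[{"x":0,"y":0,"z":2.5,"turn":0},{"x":0,"y":0,"z":1.5,"turn":0},{"x":0,"y":0,"z":0,"turn":0},{"x":0,"y":0,"z":0,"turn":0}]'; python3 -m crank '[{"x":0,"y":0,"z":0.6,"turn":0},{"x":0,"y":0,"z":0.3,"turn":0},{"x":0,"y":0,"z":0,"turn":0},{"x":0,"y":0,"z":0,"turn":0}]'
```

```text
time: 10.35
tool_pos: [0.4082, 0.1421, 0.0099]
tool_rot: [0.0, 0.788, 0.616, 0.0]
contact_force: [1.2, -0.6, -1.1]
gripper_width: 0.76
grasp_force: 0.0
time: 10.75
tool_pos: [0.4081, 0.1421, -0.0285]
tool_rot: [-0.0, 0.788, 0.616, -0.0]
contact_force: [0.1, 0.2, 0.2]
gripper_width: 0.759
grasp_force: 0.0
time: 11.15
tool_pos: [0.4077, 0.1425, -0.0373]
tool_rot: [0.0, 0.787, 0.617, 0.0]
contact_force: [0.5, -0.3, -1.0]
gripper_width: 0.759
grasp_force: 0.0
```

```bash
python3 - <<'E'
from h import *
p,d,m=shot('wrist'); W=world(d,m); Z=W[...,2]
f=manip.state(); print(f['tool_pos'],f['contact_force'])
# lowest finger points near the pads
t=f['tool_pos']; k=(np.hypot(W[...,0]-t[0],W[...,1]-t[1])<.06)&(d>0)
hsv=cv2.cvtColor(p,cv2.COLOR_RGB2HSV); g=k&(hsv[...,1]<60)&(hsv[...,2]<120)&(Z>.0)&(Z<.06)
print(np.percentile(Z[g],[1,5,20,50]).round(4),g.sum())
q,_,_=shot('side'); q=q[150:240,170:260]
o=np.hstack([p,cv2.resize(q,(384,384))]); cv2.imwrite('pics/w6.png',cv2.resize(o[...,::-1],(798,342)))
E
```

```text
[ 0.40771595  0.14253763 -0.03724154] [ 0.0986326  -0.2488087  -0.29175465]
[0.0084 0.0147 0.0269 0.0456] 7755
```

View pics/w6.png

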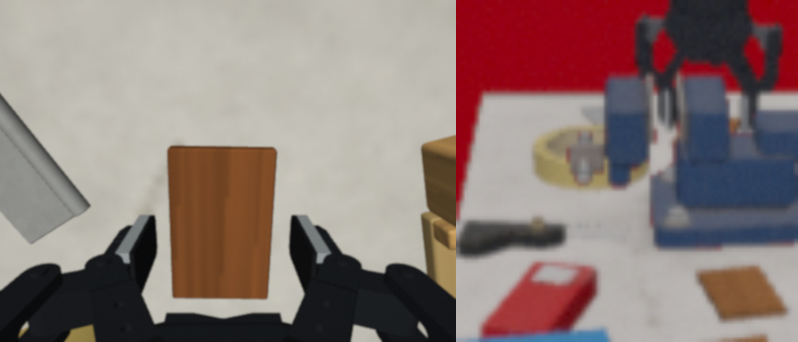

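The wrist view shows the shingle (centre about (222,222)) lying squarely between the open pads at (145,250) and (310,250). The butt hinge at (45,190) is clear. The tips are about 8 mm above the worktop.

```bash
python3 -m crank '[{"x":0,"y":0,"z":0.5,"turn":0},{"x":0,"y":0,"z":0,"turn":0},{"x":0,"y":0,"z":0,"turn":0}]'; python3 -m crank '[{"x":0,"y":0,"z":0,"turn":0},{"x":0,"y":0,"z":0,"turn":0},{"x":0,"y":0,"z":0,"turn":0},{"x":0,"y":0,"z":0,"turn":0}]' 40;python3 -m crank '[{"x":0,"y":0,"z":-2,"turn":0},{"x":0,"y":0,"z":-4,"turn":0},{"x":0,"y":0,"z":-4,"turn":0},{"x":0,"y":0,"z":-4,"turn":0},{"x":0,"y":0,"z":-4,"turn":0}]'; python3 - <<'E'
from h import *
p,d,m=shot('wrist'); print(browns(p,d,m,zmax=.3))
x,y=tray(0,-.111); plan(x,y,91.6,-.0215)
E
```

```text
time: 11.55
tool_pos: [0.4071, 0.1424, -0.0429]
tool_rot: [-0.0, 0.787, 0.617, -0.0]
contact_force: [0.1, -0.6, 0.5]
gripper_width: 0.762
grasp_force: 0.0
time: 11.95
tool_pos: [0.409, 0.1427, -0.0409]
tool_rot: [0.001, 0.787, 0.617, 0.001]
contact_force: [-0.2, -0.0, 6.6]
gripper_width: 0.562
grasp_force: 65.5
time: 12.45
tool_pos: [0.4071, 0.1424, 0.139]
tool_rot: [0.0, 0.787, 0.617, 0.0]
contact_force: [1.0, 1.3, -0.6]
gripper_width: 0.559
grasp_force: 62.1
pix [251. 252.] n 20088 xy mm [408. 143.] z 188.7 size [50. 81.] long dir deg 76 rgb [136.  82.  43.]
[((407.8069152832031, 142.8204345703125), np.float64(0.18869836233775733), [49.71986389160156, 81.00128173828125], 76.11673736572266)]
PLAN tcp [0.4117 0.1432 0.1471] shift x -24.52 y 23.84 (after turn: x -29.99 y 16.44) z 16.86 turn -0.270
```

```bash
python3 -m crank '[{"x":0,"y":0,"z":0,"turn":-0.135},{"x":0,"y":0,"z":0,"turn":-0.135},{"x":-4,"y":2.2,"z":0,"turn":0},{"x":-4,"y":2.2,"z":0,"turn":0},{"x":-4,"y":2.2,"z":0,"turn":0}]'; python3 -m crank '[{"x":-4,"y":2.2,"z":0,"turn":0},{"x":-4,"y":2.2,"z":0,"turn":0},{"x":-4,"y":2.2,"z":0,"turn":0},{"x":-4,"y":2.2,"z":0,"turn":0},{"x":-2,"y":1,"z":0,"turn":0}]';  python3 -m crank '[{"x":0,"y":0,"z":0,"turn":0},{"x":0,"y":0,"z":0,"turn":0},{"x":0,"y":0,"z":0,"turn":0}]'; python3 - <<'E'
from h import *
p,d,m=shot('wrist','w7.png'); browns(p,d,m,zmax=.3,amin=200)
W=world(d,m);Z=W[...,2]
x,y=tray(0,-.111); plan(x,y,91.6,-.022)
E
```

```text
time: 13.0
tool_pos: [0.4774, 0.0232, 0.1373]
tool_rot: [0.0, 0.697, 0.717, 0.0]
contact_force: [0.4, -0.5, 0.3]
gripper_width: 0.564
grasp_force: 62.1
time: 13.5
tool_pos: [0.5809, -0.1561, 0.1369]
tool_rot: [0.0, 0.698, 0.716, -0.0]
contact_force: [-0.6, -0.3, -0.0]
gripper_width: 0.567
grasp_force: 62.1
time: 13.8
tool_pos: [0.5792, -0.1518, 0.137]
tool_rot: [-0.0, 0.697, 0.717, -0.0]
contact_force: [0.5, 1.1, -0.7]
gripper_width: 0.565
grasp_force: 62.1
pix [249. 254.] n 21023 xy mm [ 580. -151.] z 186.6 size [50. 81.] long dir deg -89 rgb [150.  91.  48.]
pix [ 79. 229.] n 3941 xy mm [ 415. -215.] z 8.7 size [50. 79.] long dir deg -79 rgb [148.  90.  48.]
PLAN tcp [ 0.5793 -0.1516  0.1372] shift x -0.05 y 0.51 (after turn: x -0.05 y 0.51) z 15.92 turn 0.001
```

```bash
python3 -m crank '[{"x":-0.05,"y":0.4,"z":4,"turn":0},{"x":0,"y":0,"z":4,"turn":0},{"x":0,"y":0,"z":4,"turn":0},{"x":0,"y":0,"z":2.5,"turn":0},{"x":0,"y":0,"z":1.4,"turn":0}]'; python3 -m crank '[{"x":0,"y":0,"z":0,"turn":0},{"x":0,"y":0,"z":0,"turn":0},{"x":0,"y":0,"z":0,"turn":0}]';python3 -m crank '[{"x":0,"y":0,"z":0,"turn":0},{"x":0,"y":0,"z":0,"turn":0},{"x":0,"y":0,"z":0,"turn":0},{"x":0,"y":0,"z":-2,"turn":0},{"x":0,"y":0,"z":-4,"turn":0}]' 76; python3 -m crank '[{"x":0,"y":0,"z":-4,"turn":0},{"x":0,"y":0,"z":-4,"turn":0},{"x":0,"y":-4,"z":0,"turn":0},{"x":0,"y":-4,"z":0,"turn":0},{"x":-2,"y":-4,"z":0,"turn":0}]' 
cat >> h.py <<'E'
def laid(p,d,m):
    hsv=cv2.cvtColor(p,cv2.COLOR_RGB2HSV); W=world(d,m); R=np.array([[np.cos(YAW),-np.sin(YAW)],[np.sin(YAW),np.cos(YAW)]])
    L=(W[...,:2]-O)@R
    k=(hsv[...,0]>4)&(hsv[...,0]<16)&(hsv[...,1]>110)&(hsv[...,2]>60)&(abs(L[...,0])<.06)&(abs(L[...,1])<.17)&(W[...,2]<.06)&(W[...,2]>.005)
    if k.sum()<200: return print('none laid')
    q=L[k]*1000; z=W[...,2][k]*1000
    for y in np.arange(-155,160,8):
        t=abs(q[:,1]-y)<4
        if t.sum()>15: print('y %d z %.1f x %.0f..%.0f'%(y,np.median(z[t]),*np.percentile(q[t,0],[2,98])),end='; ')
    print('ymin %.0f ymax %.0f'%(np.percentile(q[:,1],.5),np.percentile(q[:,1],99.5)))
E
python3 - <<'E'
from h import *
p,d,m=shot('wrist','w8.png'); laid(p,d,m); r=browns(p,d,m,amin=200)
E
```

```text
time: 14.35
tool_pos: [0.5813, -0.151, -0.0243]
tool_rot: [-0.003, 0.697, 0.717, -0.001]
contact_force: [-11.8, 8.8, 22.6]
gripper_width: 0.565
grasp_force: 64.9
time: 14.65
tool_pos: [0.5849, -0.1534, -0.0201]
tool_rot: [0.001, 0.697, 0.717, 0.0]
contact_force: [0.9, -0.0, -0.6]
gripper_width: 0.565
grasp_force: 63.7
time: 15.15
tool_pos: [0.5804, -0.152, 0.0349]
tool_rot: [-0.004, 0.697, 0.717, -0.002]
contact_force: [0.7, -0.6, -0.8]
gripper_width: 0.761
grasp_force: 0.0
time: 15.65
tool_pos: [0.4634, -0.1755, 0.1188]
tool_rot: [0.0, 0.696, 0.718, 0.0]
contact_force: [-1.0, -1.0, -0.6]
gripper_width: 0.762
grasp_force: 0.0
y -147 z 28.9 x -24..21; y -139 z 27.9 x -24..22; y -131 z 26.9 x -24..21; y -123 z 25.7 x -24..21; y -115 z 24.7 x -24..21; y -107 z 23.5 x -24..21; y -99 z 22.5 x -24..22; y -91 z 21.3 x -24..21; y -83 z 20.3 x -24..21; y -75 z 19.3 x -24..21; ymin -151 ymax -73
pix [399. 157.] n 5970 xy mm [ 586. -155.] z 24.0 size [53. 81.] long dir deg -88 rgb [144.  87.  45.]
pix [193. 216.] n 4303 xy mm [ 414. -217.] z 8.8 size [47. 82.] long dir deg -79 rgb [136.  82.  43.]
pix [312. 315.] n 2878 xy mm [ 532. -312.] z 8.7 size [48. 84.] long dir deg 79 rgb [133.  80.  42.]
pix [191. 328.] n 2614 xy mm [ 410. -334.] z 8.7 size [48. 70.] long dir deg -76 rgb [133.  80.  42.]
```

```bash
python3 -m crank '[{"x":-2,"y":-2.5,"z":0,"turn":-0.08},{"x":-2,"y":-2.5,"z":0,"turn":-0.08},{"x":0,"y":0,"z":0,"turn":0},{"x":0,"y":0,"z":0,"turn":0}]';python3 - <<'E'
from h import *
p,d,m=shot('wrist','w9.png');  r=browns(p,d,m,amin=1000)
r=min(r,key=lambda r:np.hypot(r[0][0]-414,r[0][1]+217)); plan(r[0][0]/1000,r[0][1]/1000,r[3],-.0425)
E
```

```text
time: 16.1
tool_pos: [0.4172, -0.2202, 0.1187]
tool_rot: [0.0, 0.638, 0.77, 0.0]
contact_force: [0.9, 0.2, -0.1]
gripper_width: 0.76
grasp_force: 0.0
pix [473. 136.] n 6168 xy mm [ 589. -153.] z 24.1 size [58. 81.] long dir deg -88 rgb [123.  73.  38.]
pix [249. 168.] n 5004 xy mm [ 415. -215.] z 8.8 size [48. 79.] long dir deg -79 rgb [120.  72.  37.]
pix [222. 291.] n 3736 xy mm [ 412. -338.] z 8.7 size [48. 81.] long dir deg -76 rgb [118.  71.  36.]
PLAN tcp [ 0.4175 -0.2198  0.1186] shift x 0.47 y -0.16 (after turn: x 0.47 y -0.16) z 16.11 turn -0.004
```

```bash
python3 -m crank '[{"x":0.45,"y":-0.16,"z":4,"turn":0},{"x":0,"y":0,"z":4.5,"turn":0},{"x":0,"y":0,"z":4,"turn":0},{"x":0,"y":0,"z":2.5,"turn":0},{"x":0,"y":0,"z":1,"turn":0}]'; python3 -m crank '[{"x":0,"y":0,"z":0.1,"turn":0},{"x":0,"y":0,"z":0,"turn":0},{"x":0,"y":0,"z":0,"turn":0}]'; python3 -m crank '[{"x":0,"y":0,"z":0,"turn":0},{"x":0,"y":0,"z":0,"turn":0},{"x":0,"y":0,"z":0,"turn":0},{"x":0,"y":0,"z":0,"turn":0}]' 40;python3 -m crank '[{"x":0,"y":0,"z":-2,"turn":0},{"x":0,"y":0,"z":-4,"turn":0},{"x":0,"y":0,"z":-4,"turn":0},{"x":0,"y":0,"z":-4,"turn":0},{"x":0,"y":0,"z":-4,"turn":0}]'; python3 -m crank '[{"x":0,"y":0,"z":0,"turn":0},{"x":0,"y":0,"z":0,"turn":0}]'; cat >> h.py <<'E'
def held(p,d,m,ytray,tz):
    s=manip.state(); t=s['tool_pos']; r=[q for q in browns(p,d,m,zmax=.35,amin=2000) if q[1]>t[2]+.02]
    (x,y),z,_,a=r[0]; print('held top-TCP %.1f mm, grip %.2f'%((z-t[2])*1000,s['grasp_force']),'offset from tcp mm',np.round([x-t[0]*1000,y-t[1]*1000],1))
    # turn is applied about the TCP: rotate the offset too
    ax=toolaxis(); yaw=np.arctan2(ax[1],ax[0]); e=((np.radians(a)-yaw+np.pi/2)%np.pi)-np.pi/2
    goal=np.pi/2+YAW; th=goal-e-yaw; th=(th+np.pi/2)%np.pi-np.pi/2
    o=np.array([x/1000-t[0],y/1000-t[1]]); c,s_=np.cos(th),np.sin(th); o2=np.array([c*o[0]-s_*o[1],s_*o[0]+c*o[1]])
    g=tray(0,ytray)-o2; plan(g[0],g[1],np.degrees(yaw+th),tz)
E
python3 - <<'E'
from h import *
p,d,m=shot('wrist'); held(p,d,m,-.058,-.02)
E
```

```text
time: 16.65
tool_pos: [0.4133, -0.2133, -0.0448]
tool_rot: [-0.003, 0.637, 0.771, 0.0]
contact_force: [-2.3, 1.4, 19.1]
gripper_width: 0.756
grasp_force: 11.4
time: 16.95
tool_pos: [0.4161, -0.2162, -0.0414]
tool_rot: [0.001, 0.637, 0.77, 0.0]
contact_force: [0.7, -0.4, 0.3]
gripper_width: 0.758
grasp_force: 0.0
time: 17.35
tool_pos: [0.4163, -0.2166, -0.0409]
tool_rot: [0.002, 0.638, 0.77, 0.0]
contact_force: [0.1, 1.3, 5.9]
gripper_width: 0.563
grasp_force: 65.5
time: 17.85
tool_pos: [0.4145, -0.2155, 0.1391]
tool_rot: [0.0, 0.638, 0.77, 0.0]
contact_force: [0.3, 0.4, -1.5]
gripper_width: 0.561
grasp_force: 62.2
time: 18.05
tool_pos: [0.4154, -0.2162, 0.1386]
tool_rot: [0.001, 0.638, 0.77, 0.0]
contact_force: [-0.2, 0.3, -1.5]
gripper_width: 0.566
grasp_force: 62.2
pix [458. 138.] n 5516 xy mm [ 588. -153.] z 24.1 size [58. 80.] long dir deg -88 rgb [142.  86.  45.]
pix [252. 253.] n 20426 xy mm [ 415. -215.] z 188.3 size [50. 81.] long dir deg -79 rgb [137.  83.  43.]
held top-TCP 51.6 mm, grip 62.19 offset from tcp mm [0.9 0.3]
PLAN tcp [ 0.4144 -0.2154  0.1368] shift x 8.30 y 18.63 (after turn: x 11.22 y 17.03) z 15.68 turn 0.164
```

```bash
python3 -m crank '[{"x":0,"y":0,"z":0,"turn":0.082},{"x":0,"y":0,"z":0,"turn":0.082},{"x":2.24,"y":3.4,"z":0,"turn":0},{"x":2.24,"y":3.4,"z":0,"turn":0},{"x":2.24,"y":3.4,"z":0,"turn":0}]'; python3 -m crank '[{"x":2.24,"y":3.4,"z":0,"turn":0},{"x":2.24,"y":3.4,"z":0,"turn":0},{"x":0,"y":0,"z":0,"turn":0},{"x":0,"y":0,"z":0,"turn":0},{"x":0,"y":0,"z":0,"turn":0}]'; python3 - <<'E'
from h import *
p,d,m=shot('wrist'); held(p,d,m,-.058,-.0185)
E
```

```text
time: 18.6
tool_pos: [0.5147, -0.1447, 0.1346]
tool_rot: [-0.002, 0.699, 0.715, -0.001]
contact_force: [-0.0, -0.4, -0.1]
gripper_width: 0.564
grasp_force: 62.2
time: 19.1
tool_pos: [0.5806, -0.0998, 0.1355]
tool_rot: [-0.001, 0.699, 0.715, -0.001]
contact_force: [-0.0, -0.5, -0.0]
gripper_width: 0.564
grasp_force: 62.2
pix [249. 254.] n 20889 xy mm [581. -99.] z 185.2 size [50. 81.] long dir deg -89 rgb [152.  92.  49.]
held top-TCP 49.1 mm, grip 62.25 offset from tcp mm [0.6 1.2]
PLAN tcp [ 0.5807 -0.1001  0.1361] shift x -0.01 y 0.16 (after turn: x -0.01 y 0.16) z 15.46 turn -0.010
```

```bash
python3 -m crank '[{"x":0,"y":0.16,"z":4,"turn":-0.01},{"x":0,"y":0,"z":4.5,"turn":0},{"x":0,"y":0,"z":4,"turn":0},{"x":0,"y":0,"z":1.9,"turn":0},{"x":0,"y":0,"z":0.6,"turn":0}]'; python3 -m crank '[{"x":0,"y":0,"z":0.4,"turn":0},{"x":0,"y":0,"z":0,"turn":0},{"x":0,"y":0,"z":0,"turn":0}]';python3 -m crank '[{"x":0,"y":0,"z":0,"turn":0},{"x":0,"y":0,"z":0,"turn":0},{"x":0,"y":0,"z":0,"turn":0},{"x":0,"y":0,"z":-2,"turn":0},{"x":0,"y":0,"z":-4,"turn":0}]' 76; python3 -m crank '[{"x":0,"y":0,"z":-4,"turn":0},{"x":0,"y":0,"z":-4,"turn":0},{"x":-4.5,"y":-1,"z":0,"turn":0},{"x":-4.5,"y":-1,"z":0,"turn":0},{"x":-4.5,"y":-1,"z":0,"turn":0}]'; python3 -m crank '[{"x":-3.5,"y":-1,"z":0,"turn":0.11},{"x":-2.5,"y":-1,"z":0,"turn":0.11},{"x":0,"y":0,"z":0,"turn":0},{"x":0,"y":0,"z":0,"turn":0}]'
python3 - <<'E'
from h import *
p,d,m=shot('wrist','w10.png'); laid(p,d,m); r=browns(p,d,m,amin=200)
r=min(r,key=lambda r:np.hypot(r[0][0]-534,r[0][1]+316)); plan(r[0][0]/1000,r[0][1]/1000,r[3],-.0425)
E
```

```text
time: 19.65
tool_pos: [0.5802, -0.0997, -0.0161]
tool_rot: [-0.003, 0.696, 0.718, -0.001]
contact_force: [1.2, -0.6, 0.0]
gripper_width: 0.562
grasp_force: 62.2
time: 19.95
tool_pos: [0.5851, -0.1003, -0.0146]
tool_rot: [0.001, 0.695, 0.719, 0.001]
contact_force: [1.0, -0.7, -0.5]
gripper_width: 0.561
grasp_force: 62.2
time: 20.45
tool_pos: [0.5803, -0.0986, 0.0401]
tool_rot: [-0.004, 0.695, 0.719, -0.002]
contact_force: [0.4, -0.7, 0.5]
gripper_width: 0.759
grasp_force: 0.0
time: 20.95
tool_pos: [0.5584, -0.2368, 0.1245]
tool_rot: [0.001, 0.694, 0.72, 0.0]
contact_force: [0.9, -0.4, 0.1]
gripper_width: 0.757
grasp_force: 0.0
time: 21.35
tool_pos: [0.5375, -0.2952, 0.1234]
tool_rot: [-0.0, 0.77, 0.638, 0.0]
contact_force: [0.4, 0.3, -0.2]
gripper_width: 0.759
grasp_force: 0.0
y -155 z 27.5 x -18..22; y -147 z 29.0 x -24..24; y -139 z 28.0 x -24..24; y -131 z 27.0 x -24..22; y -123 z 26.1 x -24..-3; ymin -151 ymax -123
pix [283.  18.] n 2459 xy mm [ 586. -178.] z 28.0 size [29. 50.] long dir deg 1 rgb [121.  72.  37.]
pix [249. 190.] n 4601 xy mm [ 534. -311.] z 8.8 size [48. 79.] long dir deg 79 rgb [116.  69.  35.]
pix [120. 234.] n 3165 xy mm [ 411. -333.] z 8.7 size [50. 67.] long dir deg -76 rgb [113.  67.  35.]
pix [258. 308.] n 3470 xy mm [ 520. -432.] z 8.6 size [48. 82.] long dir deg 79 rgb [114.  68.  35.]
PLAN tcp [ 0.5378 -0.2945  0.1234] shift x -1.65 y -0.10 (after turn: x -1.65 y -0.10) z 16.59 turn 0.003
```

```bash
python3 -m crank '[{"x":-1.65,"y":-0.1,"z":4,"turn":0},{"x":0,"y":0,"z":4.5,"turn":0},{"x":0,"y":0,"z":4,"turn":0},{"x":0,"y":0,"z":2.4,"turn":0},{"x":0,"y":0,"z":1.2,"turn":0}]'; python3 -m crank '[{"x":0,"y":0,"z":0.4,"turn":0},{"x":0,"y":0,"z":0,"turn":0},{"x":0,"y":0,"z":0,"turn":0}]'; python3 -m crank '[{"x":0,"y":0,"z":0,"turn":0},{"x":0,"y":0,"z":0,"turn":0},{"x":0,"y":0,"z":0,"turn":0},{"x":0,"y":0,"z":0,"turn":0}]' 40;python3 -m crank '[{"x":0,"y":0,"z":-2,"turn":0},{"x":0,"y":0,"z":-4,"turn":0},{"x":0,"y":0,"z":-4,"turn":0},{"x":0,"y":0,"z":-4,"turn":0},{"x":0,"y":0,"z":-4,"turn":0}]'; python3 -m crank '[{"x":4,"y":1.5,"z":0,"turn":-0.11},{"x":4,"y":0.5,"z":0,"turn":-0.11},{"x":4,"y":0.5,"z":0,"turn":0},{"x":0,"y":0,"z":0,"turn":0},{"x":0,"y":0,"z":0,"turn":0}]'
python3 - <<'E'
from h import *
p,d,m=shot('wrist','w11.png'); laid(p,d,m); held(p,d,m,-.005,-.0185)
E
```

```text
time: 21.9
tool_pos: [0.5322, -0.3082, -0.0409]
tool_rot: [-0.003, 0.769, 0.639, -0.0]
contact_force: [-0.7, -0.5, -0.3]
gripper_width: 0.762
grasp_force: 0.0
time: 22.2
tool_pos: [0.5352, -0.3119, -0.0395]
tool_rot: [0.002, 0.77, 0.639, 0.0]
contact_force: [-0.0, -0.0, 0.2]
gripper_width: 0.761
grasp_force: 0.0
time: 22.6
tool_pos: [0.5353, -0.3123, -0.0391]
tool_rot: [0.002, 0.77, 0.638, 0.001]
contact_force: [-0.3, 0.8, 7.1]
gripper_width: 0.563
grasp_force: 62.3
time: 23.1
tool_pos: [0.5334, -0.311, 0.1403]
tool_rot: [0.0, 0.77, 0.638, 0.0]
contact_force: [0.0, -0.2, 0.2]
gripper_width: 0.555
grasp_force: 61.8
time: 23.6
tool_pos: [0.5675, -0.1944, 0.1387]
tool_rot: [0.0, 0.694, 0.72, -0.0]
contact_force: [-0.2, -0.5, -0.3]
gripper_width: 0.561
grasp_force: 61.9
y -139 z 27.9 x -23..24; y -131 z 26.9 x -23..24; y -123 z 25.8 x -23..23; y -115 z 24.7 x -23..24; y -107 z 23.6 x -23..24; y -99 z 23.2 x -23..24; y -91 z 29.7 x -23..25; y -83 z 28.5 x -23..25; y -75 z 27.3 x -23..26; y -67 z 26.1 x -21..25; y -59 z 24.9 x -21..25; y -51 z 23.7 x -21..25; y -43 z 22.6 x -21..26; y -35 z 21.3 x -21..25; y -27 z 20.1 x -22..25; y -19 z 19.2 x -22..25; ymin -141 ymax -19
pix [259. 195.] n 29127 xy mm [ 568. -193.] z 186.1 size [49. 80.] long dir deg -88 rgb [154.  94.  49.]
held top-TCP 47.5 mm, grip 61.86 offset from tcp mm [0.4 2.2]
PLAN tcp [ 0.5674 -0.1953  0.1386] shift x 14.65 y 1.87 (after turn: x 14.66 y 1.83) z 15.71 turn 0.002
```

```bash
python3 -m crank '[{"x":4.88,"y":0.62,"z":0,"turn":0},{"x":4.88,"y":0.62,"z":0,"turn":0},{"x":4.88,"y":0.61,"z":0,"turn":0},{"x":0,"y":0,"z":0,"turn":0},{"x":0,"y":0,"z":0,"turn":0}]'; python3 - <<'E'
from h import *
p,d,m=shot('wrist'); held(p,d,m,-.004,-.0175)
E
```

```text
time: 24.15
tool_pos: [0.5811, -0.0485, 0.1385]
tool_rot: [0.0, 0.695, 0.719, -0.0]
contact_force: [1.2, -0.6, -0.7]
gripper_width: 0.559
grasp_force: 61.9
pix [251. 249.] n 19757 xy mm [582. -47.] z 186.3 size [50. 80.] long dir deg -88 rgb [153.  93.  49.]
held top-TCP 47.8 mm, grip 61.86 offset from tcp mm [0.4 2.3]
PLAN tcp [ 0.5811 -0.0493  0.1385] shift x 0.21 y -0.00 (after turn: x 0.21 y -0.01) z 15.60 turn 0.007
```

```bash
python3 -m crank '[{"x":0.2,"y":0,"z":4,"turn":0},{"x":0,"y":0,"z":4.5,"turn":0},{"x":0,"y":0,"z":4,"turn":0},{"x":0,"y":0,"z":1.9,"turn":0},{"x":0,"y":0,"z":0.6,"turn":0}]'; python3 -m crank '[{"x":0,"y":0,"z":0.5,"turn":0},{"x":0,"y":0,"z":0,"turn":0},{"x":0,"y":0,"z":0,"turn":0}]';python3 -m crank '[{"x":0,"y":0,"z":0,"turn":0},{"x":0,"y":0,"z":0,"turn":0},{"x":0,"y":0,"z":0,"turn":0},{"x":0,"y":0,"z":-2,"turn":0},{"x":0,"y":0,"z":-4,"turn":0}]' 76; python3 -m crank '[{"x":0,"y":0,"z":-4,"turn":0},{"x":0,"y":0,"z":-4,"turn":0},{"x":-4,"y":-2.5,"z":0,"turn":0},{"x":-4,"y":-2.5,"z":0,"turn":0},{"x":-4,"y":-2.5,"z":0,"turn":0}]'; python3 -m crank '[{"x":-4,"y":-2.5,"z":0,"turn":0},{"x":-4,"y":-2.5,"z":0,"turn":0},{"x":-3.5,"y":-2.5,"z":0,"turn":-0.11},{"x":-3.5,"y":-2,"z":0,"turn":-0.11},{"x":0,"y":0,"z":0,"turn":0}]';python3 - <<'E'
from h import *
p,d,m=shot('wrist','w12.png'); laid(p,d,m); r=browns(p,d,m,amin=200)
r=min(r,key=lambda r:np.hypot(r[0][0]-411,r[0][1]+336)); plan(r[0][0]/1000,r[0][1]/1000,r[3],-.041)
E
```

```text
time: 24.7
tool_pos: [0.5782, -0.0477, -0.0151]
tool_rot: [-0.002, 0.696, 0.718, -0.002]
contact_force: [0.1, -0.3, -0.2]
gripper_width: 0.561
grasp_force: 61.9
time: 25.0
tool_pos: [0.5824, -0.0468, -0.0148]
tool_rot: [0.001, 0.695, 0.719, 0.001]
contact_force: [0.2, -0.1, 0.2]
gripper_width: 0.557
grasp_force: 61.9
time: 25.5
tool_pos: [0.5774, -0.0452, 0.0402]
tool_rot: [-0.003, 0.695, 0.719, -0.002]
contact_force: [-0.9, 0.2, 0.0]
gripper_width: 0.761
grasp_force: 0.0
time: 26.0
tool_pos: [0.5095, -0.1694, 0.1244]
tool_rot: [0.001, 0.694, 0.72, 0.0]
contact_force: [0.9, -0.4, -0.3]
gripper_width: 0.761
grasp_force: 0.0
time: 26.5
tool_pos: [0.4225, -0.3271, 0.124]
tool_rot: [0.001, 0.613, 0.79, -0.001]
contact_force: [-0.3, 0.8, 0.2]
gripper_width: 0.757
grasp_force: 0.0
y -147 z 29.1 x -24..3; y -139 z 28.0 x -25..-0; y -131 z 26.8 x -25..-3; y -123 z 25.8 x -25..-6; y -115 z 24.9 x -25..-8; y -107 z 24.0 x -19..-10; ymin -151 ymax -110
pix [498.  33.] n 1691 xy mm [ 570. -174.] z 27.2 size [27. 46.] long dir deg -71 rgb [117.  69.  36.]
pix [236. 181.] n 4700 xy mm [ 412. -338.] z 8.8 size [48. 79.] long dir deg -76 rgb [123.  74.  38.]
pix [312. 302.] n 2504 xy mm [ 519. -431.] z 8.7 size [50. 80.] long dir deg 80 rgb [118.5  71.   37. ]
PLAN tcp [ 0.4234 -0.3251  0.1237] shift x -1.02 y -1.41 (after turn: x -1.02 y -1.41) z 16.47 turn 0.000
```

```bash
python3 -m crank '[{"x":-1.1,"y":-1.41,"z":4,"turn":0},{"x":0,"y":0,"z":4.5,"turn":0},{"x":0,"y":0,"z":4,"turn":0},{"x":0,"y":0,"z":2.4,"turn":0},{"x":0,"y":0,"z":1.2,"turn":0}]'; python3 -m crank '[{"x":0,"y":0,"z":0.4,"turn":0},{"x":0,"y":0,"z":0,"turn":0},{"x":0,"y":0,"z":0,"turn":0}]'; python3 -m crank '[{"x":0,"y":0,"z":0,"turn":0},{"x":0,"y":0,"z":0,"turn":0},{"x":0,"y":0,"z":0,"turn":0},{"x":0,"y":0,"z":0,"turn":0}]' 40;python3 -m crank '[{"x":0,"y":0,"z":-2,"turn":0},{"x":0,"y":0,"z":-4,"turn":0},{"x":0,"y":0,"z":-4,"turn":0},{"x":0,"y":0,"z":-4,"turn":0},{"x":0,"y":0,"z":-4,"turn":0}]'; python3 -m crank '[{"x":3.5,"y":3,"z":0,"turn":0.11},{"x":3.5,"y":3,"z":0,"turn":0.11},{"x":3.5,"y":3,"z":0,"turn":0},{"x":3.5,"y":3,"z":0,"turn":0},{"x":3.5,"y":2,"z":0,"turn":0}]'; python3 -m crank '[{"x":3,"y":0,"z":0,"turn":0},{"x":0,"y":0,"z":0,"turn":0},{"x":0,"y":0,"z":0,"turn":0}]'
python3 - <<'E'
from h import *
p,d,m=shot('wrist','w13.png'); laid(p,d,m); held(p,d,m,.048,-.0185)
E
```

```text
time: 27.05
tool_pos: [0.4123, -0.3347, -0.0406]
tool_rot: [-0.003, 0.612, 0.791, 0.001]
contact_force: [-0.4, 0.6, 0.6]
gripper_width: 0.761
grasp_force: 0.0
time: 27.35
tool_pos: [0.4147, -0.3386, -0.0397]
tool_rot: [0.002, 0.612, 0.791, -0.0]
contact_force: [0.6, -0.0, -0.4]
gripper_width: 0.75
grasp_force: 0.0
time: 27.75
tool_pos: [0.4148, -0.3391, -0.0393]
tool_rot: [0.002, 0.612, 0.791, -0.0]
contact_force: [0.2, 1.4, 6.9]
gripper_width: 0.562
grasp_force: 62.3
time: 28.25
tool_pos: [0.4131, -0.3376, 0.1405]
tool_rot: [0.0, 0.612, 0.791, -0.0]
contact_force: [0.7, -0.6, -0.6]
gripper_width: 0.557
grasp_force: 61.9
time: 28.75
tool_pos: [0.5361, -0.1481, 0.1392]
tool_rot: [0.001, 0.695, 0.719, 0.0]
contact_force: [0.3, -1.1, -0.7]
gripper_width: 0.562
grasp_force: 61.9
time: 29.05
tool_pos: [0.5336, -0.1194, 0.1387]
tool_rot: [0.0, 0.695, 0.719, -0.0]
contact_force: [0.3, -0.2, -0.4]
gripper_width: 0.562
grasp_force: 61.9
y -139 z 27.8 x 18..24; y -131 z 26.8 x 6..25; y -123 z 25.7 x 6..24; y -115 z 24.6 x 6..24; y -107 z 23.4 x 6..24; y -99 z 23.2 x 6..24; y -91 z 29.7 x 5..26; y -83 z 28.5 x 5..26; y -75 z 27.3 x 6..26; y -67 z 26.0 x -21..26; y -59 z 24.9 x -22..25; y -51 z 23.7 x -22..25; y -43 z 29.4 x -23..24; y -35 z 29.4 x -23..24; y -27 z 28.2 x -23..24; y -19 z 26.9 x -23..24; y -11 z 25.9 x -23..24; y -3 z 24.6 x -23..24; y 5 z 23.4 x -23..24; y 13 z 22.2 x -23..23; y 21 z 21.0 x -23..24; y 29 z 19.8 x -23..24; y 37 z 19.1 x -23..23; ymin -135 ymax 35
pix [272. 208.] n 28946 xy mm [ 538. -118.] z 186.4 size [58. 81.] long dir deg -88 rgb [172. 106.  57.]
held top-TCP 47.7 mm, grip 61.91 offset from tcp mm [4.9 1.8]
PLAN tcp [ 0.5336 -0.1201  0.1387] shift x 12.38 y 4.57 (after turn: x 12.41 y 4.50) z 15.72 turn 0.006
```

```bash
python3 -m crank '[{"x":4.15,"y":1.6,"z":0,"turn":0},{"x":4.15,"y":1.6,"z":0,"turn":0},{"x":4.15,"y":1.6,"z":0,"turn":0},{"x":0,"y":0,"z":0,"turn":0},{"x":0,"y":0,"z":0,"turn":0}]'; python3 - <<'E'
from h import *
p,d,m=shot('wrist'); held(p,d,m,.049,-.0175)
E
```

```text
time: 29.6
tool_pos: [0.5775, 0.0059, 0.1384]
tool_rot: [0.0, 0.695, 0.719, -0.0]
contact_force: [-0.5, -0.3, -0.2]
gripper_width: 0.562
grasp_force: 61.9
pix [251. 254.] n 20751 xy mm [578.   7.] z 186.4 size [50. 80.] long dir deg -88 rgb [151.  92.  48.]
held top-TCP 48.0 mm, grip 61.94 offset from tcp mm [0.7 1.6]
PLAN tcp [0.5773 0.0052 0.1384] shift x 0.11 y 0.20 (after turn: x 0.11 y 0.20) z 15.59 turn 0.003
```

```bash
python3 -m crank '[{"x":0.1,"y":0.2,"z":4,"turn":0},{"x":0,"y":0,"z":4.5,"turn":0},{"x":0,"y":0,"z":4,"turn":0},{"x":0,"y":0,"z":1.9,"turn":0},{"x":0,"y":0,"z":0.6,"turn":0}]'; python3 -m crank '[{"x":0,"y":0,"z":0.5,"turn":0},{"x":0,"y":0,"z":0,"turn":0},{"x":0,"y":0,"z":0,"turn":0}]';python3 -m crank '[{"x":0,"y":0,"z":0,"turn":0},{"x":0,"y":0,"z":0,"turn":0},{"x":0,"y":0,"z":0,"turn":0},{"x":0,"y":0,"z":-2,"turn":0},{"x":0,"y":0,"z":-4,"turn":0}]' 76; python3 -m crank '[{"x":0,"y":0,"z":-4,"turn":0},{"x":0,"y":0,"z":-4,"turn":0},{"x":-4.7,"y":-0.6,"z":0,"turn":0},{"x":-4.7,"y":-0.6,"z":0,"turn":0},{"x":-4.7,"y":-0.6,"z":0,"turn":0}]'; python3 -m crank '[{"x":-4.7,"y":-0.8,"z":0,"turn":0},{"x":-4.7,"y":-0.8,"z":0,"turn":0},{"x":-4.7,"y":-0.8,"z":0,"turn":0},{"x":-4.7,"y":-0.8,"z":0,"turn":0},{"x":-4.7,"y":-0.8,"z":0,"turn":0}]'; python3 -m crank '[{"x":-4,"y":-1,"z":0,"turn":0.11},{"x":0,"y":0,"z":0,"turn":0.11},{"x":0,"y":0,"z":0,"turn":0},{"x":0,"y":0,"z":0,"turn":0}]';python3 - <<'E'
from h import *
p,d,m=shot('wrist','w14.png'); laid(p,d,m); r=browns(p,d,m,amin=200)
r=min(r,key=lambda r:np.hypot(r[0][0]-519,r[0][1]+432)); plan(r[0][0]/1000,r[0][1]/1000,r[3],-.041)
E
```

```text
time: 30.15
tool_pos: [0.5763, 0.0058, -0.015]
tool_rot: [-0.002, 0.696, 0.718, -0.002]
contact_force: [-0.2, 0.2, 0.3]
gripper_width: 0.563
grasp_force: 61.9
time: 30.45
tool_pos: [0.5808, 0.0069, -0.0148]
tool_rot: [0.001, 0.695, 0.719, 0.001]
contact_force: [0.3, 0.7, 0.3]
gripper_width: 0.559
grasp_force: 61.9
time: 30.95
tool_pos: [0.5758, 0.008, 0.0402]
tool_rot: [-0.003, 0.695, 0.719, -0.003]
contact_force: [-0.7, -0.4, -0.1]
gripper_width: 0.754
grasp_force: 0.0
time: 31.45
tool_pos: [0.5663, -0.1352, 0.1245]
tool_rot: [0.001, 0.694, 0.72, 0.0]
contact_force: [-0.0, -0.6, -0.8]
gripper_width: 0.764
grasp_force: 0.0
time: 31.95
tool_pos: [0.5336, -0.3721, 0.1237]
tool_rot: [0.0, 0.695, 0.719, 0.0]
contact_force: [1.2, 0.5, -1.1]
gripper_width: 0.76
grasp_force: 0.0
time: 32.35
tool_pos: [0.5255, -0.4101, 0.1233]
tool_rot: [-0.0, 0.769, 0.639, 0.0]
contact_force: [0.5, -0.2, -0.3]
gripper_width: 0.763
grasp_force: 0.0
none laid
pix [248. 197.] n 4541 xy mm [ 520. -432.] z 8.8 size [49. 80.] long dir deg 79 rgb [120.  72.  37.]
PLAN tcp [ 0.5257 -0.4098  0.1233] shift x -2.31 y -0.14 (after turn: x -2.31 y -0.13) z 16.43 turn 0.005
```

```bash
python3 -m crank '[{"x":-2.3,"y":-0.14,"z":4,"turn":0},{"x":0,"y":0,"z":4.5,"turn":0},{"x":0,"y":0,"z":4,"turn":0},{"x":0,"y":0,"z":2.4,"turn":0},{"x":0,"y":0,"z":1.2,"turn":0}]'; python3 -m crank '[{"x":0,"y":0,"z":0.4,"turn":0},{"x":0,"y":0,"z":0,"turn":0},{"x":0,"y":0,"z":0,"turn":0}]'; python3 -m crank '[{"x":0,"y":0,"z":0,"turn":0},{"x":0,"y":0,"z":0,"turn":0},{"x":0,"y":0,"z":0,"turn":0},{"x":0,"y":0,"z":0,"turn":0}]' 40;python3 -m crank '[{"x":0,"y":0,"z":-2,"turn":0},{"x":0,"y":0,"z":-4,"turn":0},{"x":0,"y":0,"z":-4,"turn":0},{"x":0,"y":0,"z":-4,"turn":0},{"x":0,"y":0,"z":-4,"turn":0}]'; python3 -m crank '[{"x":4.8,"y":1,"z":0,"turn":-0.11},{"x":4.8,"y":1,"z":0,"turn":-0.11},{"x":4.8,"y":0.8,"z":0,"turn":0},{"x":4.8,"y":0.8,"z":0,"turn":0},{"x":4.8,"y":0.8,"z":0,"turn":0}]'; python3 -m crank '[{"x":4.8,"y":0.8,"z":0,"turn":0},{"x":4.8,"y":0.8,"z":0,"turn":0},{"x":4.8,"y":0.8,"z":0,"turn":0},{"x":0,"y":0,"z":0,"turn":0},{"x":0,"y":0,"z":0,"turn":0}]'
python3 - <<'E'
from h import *
p,d,m=shot('wrist','w15.png'); laid(p,d,m); held(p,d,m,.1005,-.0185)
E
```

```text
time: 32.9
tool_pos: [0.5185, -0.43, -0.0411]
tool_rot: [-0.003, 0.769, 0.639, -0.0]
contact_force: [-0.9, 0.2, 0.2]
gripper_width: 0.756
grasp_force: 0.0
time: 33.2
tool_pos: [0.5213, -0.434, -0.0392]
tool_rot: [0.002, 0.769, 0.639, 0.0]
contact_force: [0.0, -0.3, 0.2]
gripper_width: 0.76
grasp_force: 0.0
time: 33.6
tool_pos: [0.5213, -0.4344, -0.0389]
tool_rot: [0.002, 0.77, 0.638, 0.0]
contact_force: [-0.3, 0.8, 5.8]
gripper_width: 0.559
grasp_force: 62.3
time: 34.1
tool_pos: [0.5196, -0.4328, 0.1402]
tool_rot: [0.0, 0.77, 0.638, 0.0]
contact_force: [-0.8, -1.3, -0.3]
gripper_width: 0.558
grasp_force: 61.9
time: 34.6
tool_pos: [0.5712, -0.1939, 0.1387]
tool_rot: [0.0, 0.695, 0.719, 0.0]
contact_force: [0.5, 1.0, -0.4]
gripper_width: 0.557
grasp_force: 61.9
time: 35.1
tool_pos: [0.5903, -0.0502, 0.1386]
tool_rot: [0.0, 0.694, 0.72, -0.0]
contact_force: [0.7, -0.6, -0.6]
gripper_width: 0.562
grasp_force: 61.9
y 5 z 23.2 x -22..24; y 13 z 30.1 x -23..25; y 21 z 29.0 x -23..24; y 29 z 27.8 x -23..24; y 37 z 26.6 x -23..24; y 45 z 25.4 x -22..24; y 53 z 24.2 x -22..24; y 61 z 23.0 x -22..24; y 69 z 21.8 x -22..24; y 77 z 20.6 x -22..24; y 85 z 19.4 x -22..23; ymin 3 ymax 88
pix [249. 214.] n 25939 xy mm [591. -48.] z 186.0 size [50. 81.] long dir deg -88 rgb [159.  98.  52.]
held top-TCP 47.5 mm, grip 61.87 offset from tcp mm [0.6 2.9]
PLAN tcp [ 0.5903 -0.0513  0.1386] shift x 10.83 y -0.87 (after turn: x 10.82 y -0.94) z 15.71 turn 0.007
```

```bash
python3 -m crank '[{"x":3.6,"y":-0.31,"z":0,"turn":0},{"x":3.6,"y":-0.31,"z":0,"turn":0},{"x":3.7,"y":-0.31,"z":0,"turn":0},{"x":0,"y":0,"z":0,"turn":0},{"x":0,"y":0,"z":0,"turn":0}]'; python3 - <<'E'
from h import *
p,d,m=shot('wrist'); held(p,d,m,.101,-.0175)
E
```

```text
time: 35.65
tool_pos: [0.5775, 0.0564, 0.1385]
tool_rot: [0.0, 0.695, 0.719, -0.0]
contact_force: [-0.2, -0.3, -0.9]
gripper_width: 0.558
grasp_force: 61.9
pix [251. 252.] n 20799 xy mm [578.  58.] z 186.1 size [50. 81.] long dir deg -88 rgb [145.  88.  46.]
held top-TCP 47.6 mm, grip 61.87 offset from tcp mm [0.4 2.3]
PLAN tcp [0.5776 0.056  0.1385] shift x 0.17 y 0.05 (after turn: x 0.17 y 0.05) z 15.60 turn 0.006
```

```bash
python3 -m crank '[{"x":0.17,"y":0.05,"z":4,"turn":0},{"x":0,"y":0,"z":4.5,"turn":0},{"x":0,"y":0,"z":4,"turn":0},{"x":0,"y":0,"z":1.9,"turn":0},{"x":0,"y":0,"z":0.6,"turn":0}]'; python3 -m crank '[{"x":0,"y":0,"z":0.5,"turn":0},{"x":0,"y":0,"z":0,"turn":0},{"x":0,"y":0,"z":0,"turn":0}]';python3 -m crank '[{"x":0,"y":0,"z":0,"turn":0},{"x":0,"y":0,"z":0,"turn":0},{"x":0,"y":0,"z":0,"turn":0},{"x":0,"y":0,"z":-2,"turn":0},{"x":0,"y":0,"z":-4,"turn":0}]' 76; python3 -m crank '[{"x":0,"y":0,"z":-4,"turn":0},{"x":0,"y":0,"z":-4,"turn":0},{"x":-4,"y":0,"z":-3,"turn":0},{"x":-4,"y":0,"z":-3,"turn":0},{"x":-3,"y":0,"z":-3,"turn":0}]'; python3 -m crank '[{"x":0,"y":0,"z":-2,"turn":0},{"x":0,"y":0,"z":0,"turn":0},{"x":0,"y":0,"z":0,"turn":0},{"x":0,"y":0,"z":0,"turn":0}]'
python3 - <<'E'
from h import *
p,d,m=shot('wrist','w16.png'); laid(p,d,m); W=world(d,m); hsv=cv2.cvtColor(p,cv2.COLOR_RGB2HSV); Z=W[...,2]
b=(hsv[...,1]<70)&(hsv[...,2]>90)&(Z>.1)&(Z<.2)&(W[...,0]>.66)&(W[...,0]<.8); print('bar',b.sum(),np.median(W[b],0) if b.any() else '')
print(manip.state()['tool_pos'])
E
```

```text
time: 36.2
tool_pos: [0.5753, 0.0574, -0.0151]
tool_rot: [-0.002, 0.696, 0.718, -0.002]
contact_force: [0.3, -1.1, 0.0]
gripper_width: 0.564
grasp_force: 61.9
time: 36.5
tool_pos: [0.5794, 0.0589, -0.0148]
tool_rot: [0.001, 0.695, 0.719, 0.001]
contact_force: [-0.1, -0.6, -0.3]
gripper_width: 0.554
grasp_force: 61.9
time: 37.0
tool_pos: [0.5742, 0.0595, 0.0402]
tool_rot: [-0.003, 0.695, 0.719, -0.003]
contact_force: [0.2, -0.1, -0.5]
gripper_width: 0.764
grasp_force: 0.0
time: 37.5
tool_pos: [0.5813, -0.0522, 0.2151]
tool_rot: [0.001, 0.695, 0.719, 0.0]
contact_force: [0.2, -0.3, -0.3]
gripper_width: 0.762
grasp_force: 0.0
time: 37.9
tool_pos: [0.5805, -0.0498, 0.2312]
tool_rot: [-0.001, 0.695, 0.719, -0.001]
contact_force: [-0.1, 0.2, -0.4]
gripper_width: 0.758
grasp_force: 0.0
y -147 z 28.9 x -23..24; y -139 z 27.8 x -24..24; y -131 z 26.8 x -24..24; y -123 z 25.7 x -23..24; y -115 z 24.7 x -23..23; y -107 z 23.6 x -23..24; y -99 z 23.2 x -23..24; y -91 z 29.6 x -22..26; y -83 z 28.4 x -23..26; y -75 z 27.3 x -23..26; y -67 z 26.1 x -21..26; y -59 z 24.8 x -21..26; y -51 z 23.6 x -21..25; y -43 z 29.6 x -22..25; y -35 z 29.3 x -23..25; y -27 z 28.1 x -22..25; y -19 z 27.0 x -22..25; y -11 z 25.8 x -22..24; y -3 z 24.5 x -23..24; y 5 z 23.4 x -22..24; y 13 z 30.1 x -22..24; y 21 z 29.0 x -23..24; y 29 z 27.9 x -23..24; y 37 z 26.8 x -22..24; y 45 z 25.4 x -23..24; y 53 z 24.3 x -22..25; y 61 z 24.0 x -22..24; y 69 z 29.7 x -22..25; y 77 z 28.7 x -22..25; y 85 z 27.4 x -22..24; y 93 z 26.3 x -22..24; y 101 z 25.1 x -22..24; y 109 z 23.9 x -23..24; y 117 z 22.7 x -23..24; y 125 z 21.4 x -23..24; y 133 z 20.1 x -23..24; y 141 z 19.2 x -22..23; ymin -148 ymax 140
bar 6607 [ 0.73026552 -0.0099769   0.15953254]
[ 0.58045528 -0.04971612  0.23099742]
```

View pics/w16.png

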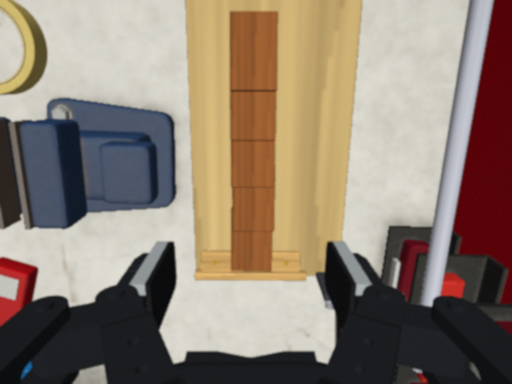

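The picture shows all five shingles as one straight lapped run (column ~253, rows 12–272). The keeper bar is open at (460,120). Slopes and centres (−111, −56, −3, 49, 101 mm) are in range, so I close the beam now.

```bash
python3 -m crank '[{"x":0.5,"y":5,"z":0,"turn":0},{"x":0.5,"y":5,"z":0,"turn":0},{"x":0.5,"y":5,"z":0,"turn":0},{"x":0,"y":0.3,"z":0,"turn":0},{"x":0,"y":0,"z":0,"turn":0}]' 40; python3 - <<'E'
from h import *
p,d,m=shot('wrist'); W=world(d,m); hsv=cv2.cvtColor(p,cv2.COLOR_RGB2HSV); Z=W[...,2]
b=(hsv[...,1]<70)&(hsv[...,2]>90)&(Z>.156)&(Z<.165)&(W[...,0]>.7)&(W[...,0]<.77)
v=cv2.fitLine((W[b][:,:2]*1000).astype(np.float32),cv2.DIST_HUBER,0,.01,.01).ravel(); s=manip.state()['tool_pos']; print('bar x at tcp y',v[2]+v[0]/v[1]*(s[1]*1000-v[3]),b.sum(),np.percentile(Z[b],98),s)
E
```

```text
time: 38.45
tool_pos: [0.7329, -0.0296, 0.2294]
tool_rot: [-0.002, 0.694, 0.719, -0.002]
contact_force: [-0.3, -0.8, -0.3]
gripper_width: 0.4
grasp_force: 0.0
bar x at tcp y 733.8557499130869 6063 0.1618857364046553 [ 0.73241661 -0.02985407  0.2311968 ]
```

```bash
python3 -m crank '[{"x":0,"y":0.1,"z":4,"turn":0},{"x":0,"y":0,"z":4,"turn":0},{"x":0,"y":0,"z":3,"turn":0},{"x":0,"y":0,"z":1.6,"turn":0},{"x":0,"y":0,"z":0,"turn":0}]'; python3 -m crank '[{"x":0,"y":0,"z":0,"turn":0},{"x":0,"y":0,"z":0,"turn":0},{"x":0,"y":0,"z":0,"turn":0},{"x":0,"y":0,"z":0,"turn":0}]' 0
```

```text
time: 39.0
tool_pos: [0.7315, -0.0303, 0.1049]
tool_rot: [-0.002, 0.695, 0.719, -0.001]
contact_force: [-0.3, -0.3, -0.4]
gripper_width: 0.403
grasp_force: 0.0
time: 39.4
tool_pos: [0.7336, -0.0308, 0.1105]
tool_rot: [-0.0, 0.695, 0.719, -0.001]
contact_force: [-6.6, 0.2, 2.7]
gripper_width: 0.131
grasp_force: 58.8
```

```bash
python3 -m crank '[{"x":0,"y":-0.5,"z":-0.25,"turn":0},{"x":0,"y":-1.59,"z":-0.7,"turn":0},{"x":0,"y":-2.24,"z":-0.52,"turn":0},{"x":0,"y":-2.29,"z":-0.07,"turn":0},{"x":0,"y":-2.27,"z":0.39,"turn":0}]'; python3 -m crank '[{"x":0,"y":-2.14,"z":0.83,"turn":0},{"x":0,"y":-1.93,"z":1.24,"turn":0},{"x":0,"y":-1.65,"z":1.6,"turn":0},{"x":0,"y":-1.29,"z":1.9,"turn":0}]'; python3 -m crank '[{"x":0,"y":-0.5,"z":1.06,"turn":0},{"x":0,"y":-0.4,"z":1.05,"turn":0},{"x":0,"y":-0.45,"z":2.25,"turn":0},{"x":0,"y":-0.06,"z":1.15,"turn":0},{"x":0,"y":0,"z":0,"turn":0}]'; python3 -m crank '[{"x":0,"y":0,"z":0,"turn":0},{"x":0,"y":0,"z":0,"turn":0}]'
```

```text
time: 39.9
tool_pos: [0.6508, -0.033, 0.128]
tool_rot: [0.006, 0.695, 0.719, 0.006]
contact_force: [2.1, 3.1, 10.1]
gripper_width: 0.12
grasp_force: 58.6
time: 40.3
tool_pos: [0.5777, -0.0363, 0.0683]
tool_rot: [0.004, 0.695, 0.719, 0.003]
contact_force: [0.2, -0.5, -0.5]
gripper_width: 0.001
grasp_force: 0.0
time: 40.8
tool_pos: [0.5654, -0.0371, 0.0213]
tool_rot: [0.001, 0.695, 0.719, 0.0]
contact_force: [-30.2, 4.2, 62.6]
gripper_width: 0.002
grasp_force: 31.3
time: 41.0
tool_pos: [0.5655, -0.0371, 0.0213]
tool_rot: [0.001, 0.695, 0.719, 0.0]
contact_force: [-28.5, 4.5, 61.4]
gripper_width: 0.004
grasp_force: 30.7
```

The bar slipped out of the grip and fell shut, and the closed fingers are now resting on it. I back off and look.

```bash
python3 -m crank '[{"x":0,"y":0,"z":-2,"turn":0},{"x":0,"y":0,"z":-4,"turn":0},{"x":-1,"y":0,"z":-5,"turn":0},{"x":0,"y":0,"z":-5,"turn":0},{"x":0,"y":0,"z":-4,"turn":0}]'; python3 -m crank '[{"x":0,"y":0,"z":0,"turn":0},{"x":0,"y":0,"z":0,"turn":0}]'; python3 - <<'E'
from h import *
p,d,m=shot('wrist','w17.png'); laid(p,d,m); W=world(d,m); hsv=cv2.cvtColor(p,cv2.COLOR_RGB2HSV); Z=W[...,2]
b=(hsv[...,1]<70)&(hsv[...,2]>90)&(Z>.045)&(Z<.08)&(W[...,0]>.5)&(W[...,0]<.62)&(W[...,1]>-.15)&(W[...,1]<.12)
print('bar top z',b.sum(),np.percentile(Z[b],[50,90,98]).round(4),cv2.fitLine((W[b][:,:2]*1000).astype(np.float32),cv2.DIST_HUBER,0,.01,.01).ravel())
q,_,_=shot('side'); q=q[140:240,240:360]
o=np.hstack([p,cv2.resize(q,(460,384))]); cv2.imwrite('pics/w17.png',cv2.resize(o[...,::-1],(798,315)))
print(manip.state()['tool_pos'])
E
```

```text
time: 41.5
tool_pos: [0.5631, -0.0467, 0.2114]
tool_rot: [0.002, 0.695, 0.719, 0.001]
contact_force: [0.1, -0.5, -0.9]
gripper_width: -0.001
grasp_force: 0.0
time: 41.7
tool_pos: [0.563, -0.0466, 0.2092]
tool_rot: [0.002, 0.695, 0.719, 0.001]
contact_force: [1.0, -0.4, -0.9]
gripper_width: 0.004
grasp_force: 0.0
y -107 z 23.3 x 4..24; y -99 z 23.2 x 3..23; y -91 z 29.6 x -10..26; y -83 z 28.4 x -12..25; y -75 z 27.2 x -13..25; y -67 z 26.1 x -13..25; y -59 z 24.9 x -12..25; y -51 z 23.6 x -12..26; y -43 z 29.8 x -11..25; y -35 z 29.4 x -12..25; y -27 z 28.2 x -12..25; y -19 z 27.2 x -12..24; y -11 z 25.7 x -12..24; y -3 z 24.7 x -12..24; y 5 z 23.4 x -12..24; y 13 z 30.1 x -13..24; y 21 z 29.0 x -12..25; y 29 z 27.8 x -13..25; y 37 z 26.7 x -13..24; y 45 z 25.4 x -12..24; y 53 z 24.3 x -12..24; y 61 z 23.7 x -12..24; y 69 z 29.9 x -12..25; y 77 z 28.7 x -12..24; y 85 z 27.5 x -12..24; y 93 z 26.3 x -12..24; y 101 z 25.0 x -12..24; y 109 z 23.7 x -12..24; y 117 z 22.6 x -13..24; y 125 z 21.4 x -13..24; y 133 z 20.2 x -12..24; y 141 z 19.2 x -12..23; ymin -106 ymax 141
bar top z 3290 [0.0607 0.062  0.0627] [ 2.6878651e-02 -9.9963868e-01  5.5965955e+02  1.1834353e-01]
[ 0.56105345 -0.04610286  0.20558867]
```

View pics/w17.png

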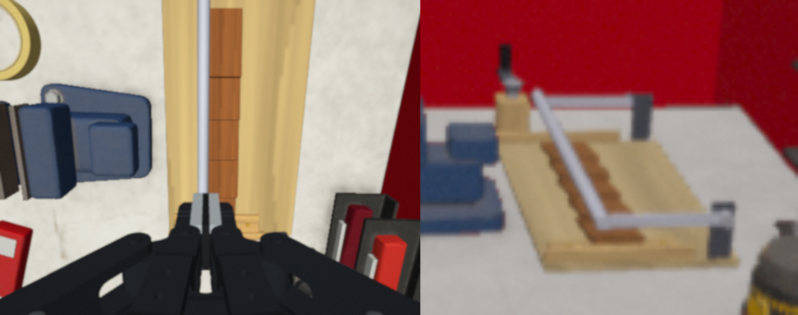

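The bar is fully down (top at z 61 mm), and the run is undisturbed. Next the catch: its knob stands at about (0.528,0.20).

```bash
python3 -m crank '[{"x":4.8,"y":-0.6,"z":0,"turn":0},{"x":4.8,"y":-0.6,"z":0,"turn":0},{"x":4.8,"y":-0.6,"z":0,"turn":0},{"x":4,"y":-0.6,"z":0,"turn":0},{"x":0,"y":0,"z":0,"turn":0}]' 40;python3 -m crank '[{"x":0,"y":0,"z":0,"turn":0},{"x":0,"y":0,"z":0,"turn":0}]'; python3 - <<'E'
from h import *
p,d,m=shot('wrist'); W=world(d,m); hsv=cv2.cvtColor(p,cv2.COLOR_RGB2HSV); Z=W[...,2]
k=((hsv[...,2]<70)&(Z>.097)&(Z<.108)&(np.hypot(W[...,0]-.528,W[...,1]-.2)<.05)); print(k.sum(),W[k].mean(0).round(4),np.ptp(W[k],axis=0).round(3))
x,y=W[k].mean(0)[:2]; plan(x,y,177.5,.043)
E
```

```text
time: 42.3
tool_pos: [0.5291, 0.1408, 0.2046]
tool_rot: [-0.002, 0.693, 0.721, -0.001]
contact_force: [-0.8, -1.1, 0.9]
gripper_width: 0.399
grasp_force: 0.0
time: 42.5
tool_pos: [0.5309, 0.136, 0.2057]
tool_rot: [-0.001, 0.695, 0.719, -0.001]
contact_force: [0.3, -0.5, -0.4]
gripper_width: 0.395
grasp_force: 0.0
225 [0.5231 0.2005 0.1021] [0.012 0.013 0.005]
PLAN tcp [0.5312 0.1357 0.2061] shift x 6.50 y -0.60 (after turn: x 1.09 y 6.43) z 16.31 turn -1.495
```

```bash
python3 -m crank '[{"x":3.2,"y":-0.3,"z":0,"turn":0},{"x":3.3,"y":-0.3,"z":0,"turn":0},{"x":0,"y":0,"z":0,"turn":-0.14},{"x":0,"y":0,"z":0,"turn":-0.14},{"x":0,"y":0,"z":0,"turn":-0.14}]';python3 -m crank '[{"x":0,"y":0,"z":0,"turn":-0.14},{"x":0,"y":0,"z":0,"turn":-0.14},{"x":0,"y":0,"z":0,"turn":-0.14},{"x":0,"y":0,"z":0,"turn":-0.14},{"x":0,"y":0,"z":0,"turn":-0.14}]';python3 -m crank '[{"x":0,"y":0,"z":0,"turn":-0.14},{"x":0,"y":0,"z":0,"turn":-0.14},{"x":0,"y":0,"z":0,"turn":-0.1},{"x":0,"y":0,"z":0,"turn":0},{"x":0,"y":0,"z":0,"turn":0}]'; python3 - <<'E'
from h import *
plan(.5231,.2005,177.5,.043)
E
```

```text
time: 43.05
tool_pos: [0.5234, 0.2005, 0.2068]
tool_rot: [-0.0, 0.528, 0.849, -0.0]
contact_force: [0.5, 0.5, -0.4]
gripper_width: 0.399
grasp_force: 0.0
time: 43.55
tool_pos: [0.5235, 0.2001, 0.2068]
tool_rot: [-0.0, 0.205, 0.979, -0.0]
contact_force: [-0.9, -1.0, 0.5]
gripper_width: 0.398
grasp_force: 0.0
time: 44.05
tool_pos: [0.5234, 0.2006, 0.2069]
tool_rot: [-0.0, 0.02, 1.0, -0.0]
contact_force: [-0.2, 0.4, -0.1]
gripper_width: 0.398
grasp_force: 0.0
PLAN tcp [0.5234 0.2006 0.2069] shift x 0.03 y -0.02 (after turn: x 0.03 y -0.02) z 16.39 turn 0.003
```

```bash
python3 -m crank '[{"x":0,"y":0,"z":4,"turn":0},{"x":0,"y":0,"z":4,"turn":0},{"x":0,"y":0,"z":4,"turn":0},{"x":0,"y":0,"z":3,"turn":0},{"x":0,"y":0,"z":1.4,"turn":0}]';python3 -m crank '[{"x":0,"y":0,"z":0,"turn":0},{"x":0,"y":0,"z":0,"turn":0}]'; python3 -m crank '[{"x":0,"y":0,"z":0,"turn":0},{"x":0,"y":0,"z":0,"turn":0},{"x":0,"y":0,"z":0,"turn":0},{"x":0,"y":0,"z":0,"turn":0}]' 0
```

```text
time: 44.55
tool_pos: [0.5206, 0.2006, 0.0393]
tool_rot: [-0.003, 0.019, 1.0, -0.001]
contact_force: [-0.3, -0.5, -0.3]
gripper_width: 0.401
grasp_force: 0.0
time: 44.75
tool_pos: [0.5243, 0.2018, 0.0446]
tool_rot: [0.001, 0.019, 1.0, 0.0]
contact_force: [0.1, 0.3, -0.5]
gripper_width: 0.403
grasp_force: 0.0
time: 45.15
tool_pos: [0.525, 0.2018, 0.0457]
tool_rot: [0.002, 0.018, 1.0, 0.0]
contact_force: [-0.7, -1.4, 6.8]
gripper_width: 0.132
grasp_force: 58.8
```

```bash
python3 -m crank '[{"x":-0.77,"y":-0.05,"z":0,"turn":0.14},{"x":-0.77,"y":-0.05,"z":0,"turn":0.14},{"x":-0.77,"y":-0.05,"z":0,"turn":0.14},{"x":-0.77,"y":-0.05,"z":0,"turn":0.14}]'; python3 -m crank '[{"x":-0.77,"y":-0.05,"z":0,"turn":0.14},{"x":-0.77,"y":-0.05,"z":0,"turn":0.14},{"x":-0.77,"y":-0.05,"z":0,"turn":0.14},{"x":-0.77,"y":-0.05,"z":0,"turn":0.14}]';  python3 -m crank '[{"x":-0.77,"y":-0.05,"z":0,"turn":0.14},{"x":-0.77,"y":-0.05,"z":0,"turn":0.14},{"x":-0.77,"y":-0.05,"z":0,"turn":0.14},{"x":0,"y":0,"z":0,"turn":0},{"x":0,"y":0,"z":0,"turn":0}]'
```

```text
time: 45.55
tool_pos: [0.5544, 0.1937, 0.0458]
tool_rot: [0.002, 0.297, 0.955, 0.002]
contact_force: [-0.0, 2.4, 5.8]
gripper_width: 0.133
grasp_force: 58.8
time: 45.95
tool_pos: [0.5751, 0.1709, 0.046]
tool_rot: [0.002, 0.549, 0.836, 0.004]
contact_force: [3.4, 4.1, 2.0]
gripper_width: 0.13
grasp_force: 58.5
time: 46.45
tool_pos: [0.5807, 0.1475, 0.0461]
tool_rot: [0.003, 0.71, 0.704, 0.005]
contact_force: [6.9, 2.2, 1.9]
gripper_width: 0.131
grasp_force: 58.5
```

```bash
python3 -m crank '[{"x":0,"y":0,"z":0,"turn":0},{"x":0,"y":0,"z":0,"turn":0},{"x":0,"y":0,"z":-3,"turn":0},{"x":0,"y":0,"z":-4,"turn":0},{"x":0,"y":0,"z":-5,"turn":0}]' 40; python3 -m crank '[{"x":-5,"y":0,"z":-3,"turn":0},{"x":-5,"y":0,"z":-3,"turn":0},{"x":-5,"y":0,"z":0,"turn":0},{"x":0,"y":0,"z":0,"turn":0},{"x":0,"y":0,"z":0,"turn":0}]';python3 -m crank '[{"x":0,"y":0,"z":0,"turn":0},{"x":0,"y":0,"z":0,"turn":0},{"x":0,"y":0,"z":0,"turn":0}]'; python3 - <<'E'
from h import *
p,d,m=shot('wrist','w18.png'); W=world(d,m); hsv=cv2.cvtColor(p,cv2.COLOR_RGB2HSV); Z=W[...,2]; laid(p,d,m)
k=((hsv[...,2]<70)&(Z>.097)&(Z<.108)&(np.hypot(W[...,0]-.55,W[...,1]-.17)<.06)); print('knob',k.sum(),W[k].mean(0).round(4))
b=(hsv[...,1]<70)&(hsv[...,2]>90)&(Z>.045)&(Z<.08)&(W[...,0]>.5)&(W[...,0]<.62)&(W[...,1]>-.1)&(W[...,1]<.1); print('bar',np.percentile(Z[b],[50,98]).round(4)); print(manip.state()['contact_force'])
E
```

```text
time: 46.95
tool_pos: [0.5741, 0.1463, 0.1615]
tool_rot: [-0.002, 0.709, 0.705, -0.002]
contact_force: [0.6, 0.5, 0.1]
gripper_width: 0.4
grasp_force: 0.0
time: 47.45
tool_pos: [0.5751, 0.01, 0.2141]
tool_rot: [-0.001, 0.71, 0.704, -0.0]
contact_force: [-0.3, -0.3, -0.3]
gripper_width: 0.399
grasp_force: 0.0
time: 47.75
tool_pos: [0.5754, 0.012, 0.2141]
tool_rot: [-0.0, 0.709, 0.706, -0.0]
contact_force: [0.3, -0.2, 0.2]
gripper_width: 0.4
grasp_force: 0.0
y -147 z 28.8 x -13..25; y -139 z 27.8 x -13..24; y -131 z 26.8 x -13..24; y -123 z 25.7 x -13..24; y -115 z 24.6 x -14..24; y -107 z 23.5 x -13..24; y -99 z 24.2 x -12..24; y -91 z 29.5 x -13..26; y -83 z 28.5 x -14..26; y -75 z 27.2 x -13..26; y -67 z 26.0 x -13..26; y -59 z 24.8 x -13..26; y -51 z 23.7 x -14..26; y -43 z 29.9 x -13..26; y -35 z 29.2 x -13..26; y -27 z 28.1 x -13..25; y -19 z 26.8 x -14..25; y -11 z 25.7 x -13..25; y -3 z 24.5 x -13..24; y 5 z 23.4 x -14..24; y 13 z 30.2 x -14..25; y 21 z 29.3 x -13..25; y 29 z 27.9 x -13..24; y 37 z 26.5 x -13..24; y 45 z 25.4 x -14..25; y 53 z 24.2 x -13..25; y 61 z 23.6 x -13..25; y 69 z 29.8 x -14..24; y 77 z 28.7 x -13..25; y 85 z 27.4 x -13..25; y 93 z 26.2 x -14..25; y 101 z 25.0 x -14..24; y 109 z 23.9 x -13..24; y 117 z 22.5 x -14..24; y 125 z 21.5 x -14..24; y 133 z 20.1 x -13..25; y 141 z 19.2 x -13..24; ymin -148 ymax 141
knob 171 [0.5802 0.1458 0.1018]
bar [0.0606 0.0627]
[-0.35862834  0.24540332 -0.13208249]
```

Beam down, catch over (knob at (0.580,0.146), angle ≈ 0), run intact, robot clear.

```bash
python3 -c "from plant import manip; print(manip.job_done())"
```

```text
the job is handed in; nothing more can be done
None
```

Job handed in, verdict not shown: my last measurements put all five shingles in one straight lapped run, the beam down and the catch fully back over it; while closing, the bar slipped and fell shut, the closed fingers pressed it at about 62 N, and the fingertips sat about 37 mm short of the stated TCP.

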